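Uncover a control unit and slide it under the inspection plate

TASK

Pinch the two snap tabs on the control unit's cover to unclip it, lift the cover off and set it down (do not drop it) in the grey tray, flat and tabs up. Then slide the carrier with the opened unit along its rail until it clicks into the stop under the clear inspection plate, and let go. Do not press against the inspection stand, and leave the other things on the bench where they are.

Things in the scene. Friction and masses are not known exactly. Their poses are not given: they have to be found in the camera images.
- fin (a point): Centre of the carrier's push fin, an upright black block 12 mm across the rail (x), 18 mm along it (y), 45 mm high. Site half-way up it, 52 mm above the table, top at 75 mm. It stands on a tongue (top 30 mm above table) at the carrier's robot side, 90 mm from the rail's middle line, 34 mm clear of the housing. Axes: x across the rail away from the robot, y along the rail (growing joint), z up.
- station (a point): Where fin is when the carrier sits in the inspection detent; fixed to the rail, same axes. The carrier starts 190 to 230 mm short of it (-y) and can overrun it by 20 mm. A spring detent catches it here: sliding friction 1.2 N, about 7 N more over a bump 17 to 9 mm before it; let go within 4 mm of the station it is drawn in and stays. Overrun, it can be pushed back.
- cover_tabs (a point): On the clip-on cover, mid-way between its two black snap tabs, 12 mm below their tops, 12 mm above the cover's top face; starts 76 mm above the table. x, y along the cover's 100 and 90 mm sides, z up. The tabs are upright plates facing each other along y: 24 mm wide (x), 24 mm high, 46 mm over their outer faces. Each springs in 8 mm (2 to 6 N); the cover is free when both are in by 5 mm.
- cover: The cover (110 g): thin aluminium plate 100 x 90 x 4 mm; origin at the middle of the plate's underside, 16 mm under cover_tabs; same axes. Its skirt reaches 13 mm down into the housing: lift straight up. Laid on a flat floor, its origin is 13 mm and cover_tabs 29 mm above that floor.
- carrier: Carrier: grey plate 125 x 120 x 10 mm (x, y, z) that slides only along the rail's y; origin in the middle of its underside, 20 mm above the table; same axes as fin. On it stands the control unit: open-topped aluminium housing, 100 x 90 mm, top 60 mm above the table, closed at first by the cover.
- tray: Open grey tray, 180 x 160 x 28 mm (x, y, z), walls and floor 4 mm; origin at the middle of its underside, on the table. Fixed.
- stand: Fixed inspection stand: clear perforated plate 180 x 180 x 4 mm (x, y), underside 185 mm above the table, on two black posts 83 mm behind its middle (+x). Origin on the table under the plate's middle; x across the rail away from the robot, y along it. The plate's robot-side edge is right above the fin at the station, so the tool must lean in under it. Fragile: do not press on it.
- spray_can: Bystander: blue can 60 mm across, 170 mm high; origin under its middle
- interface_box: Bystander: flat black box 85 x 100 x 28 mm; origin under its middle
- jar: Bystander: white jar 56 mm across, 60 mm high; origin under its middle
Things that resemble listed ones, but are neither listed nor needed, are in the scene too. What is shaped like the cover but blue or yellow is not meant.

How it is judged:
By the outcome, as a careful person would: the job done as asked, in the order asked, and still so for the second after the job is handed in, with the robot touching nothing.
It also fails if it takes over 58 s, if anything falls off the work surface, if the arm or the gripper's body presses on something with over 40 N, if the wrist force passes 120 N, or if a joint passes its speed limit or range.

ROBOT

A 7-joint arm with a two-finger parallel gripper is mounted at the origin on the work surface. World frame = base frame: x ahead of the robot, y to its left, z up, the work surface at z = 0. Lengths are in m, angles in rad, forces in N, time in s.
With the tool pointing down it reaches from about 0.425 to 1.025 m from the base axis. Payload 9.4 kg.
Tool frame: the origin (TCP) lies midway between the tips of the shut fingers; the grasp point (between the pads) lies 19 mm behind it; z points along the fingers, x is the direction in which the jaws open and shut, and the axes are right-handed (so a half turn about z gives the same grasp; the last joint's range is limited). The gripper opens to 93 mm and grips with 3 to 60 N. Pads are 15 mm wide; open, the fingers measure 128 mm over their backs; the gripper's body (75 mm by 188 mm) begins 65 mm behind the grasp point.
Start: joints at [1.05, 0.599, -0.003, 1.599, 0.002, 0.943, -0.08], TCP at [0.311, -0.655, 0.185] pointing down, gripper open.
Joint ranges: [-2.57, 2.57], [-0.35, 1.97], [-1.29, 1.29], [0.11, 2.56], [-1.05, 4.19], [0.11, 1.86], [-2.63, 2.63]. Speed limits (rad/s): [2.22, 2.22, 3.01, 3.01, 3.14, 3.14, 3.14].

INTERFACE

Orientations are given as a unit quaternion [w, x, y, z].
In Python, from station import env gives the robot as it stands.
- The arm moves only by the tool servo_tool, never from a script. Its argument "targets" is text: rows parted by semicolons, each of 5 numbers parted by spaces: the opening, from -1 (shut) to 1 (fully open), so that 0 is half open, then the shift along the tool's x, y, z in m, then the turn about the tool's z in degrees. A call has 1 to 10 rows; each row is the pose to reach, as a shift and turn from the pose measured when the call began, along the tool's axes at that moment; what a row does not reach only later rows make up. A row lasts 1/12 s, in which the tool goes at most 41.7 mm and 7.16 degrees, less where a joint would pass 70% of its speed; a pose out of reach is approached as far as the arm can. A call with a gripper value outside its range is refused whole. The fingers move at their own pace and stop on an object; "force" is the grip in N (left out, the last holds). Time passes only in rows, so rows that repeat a pose let the fingers close. It gives the time, the measured TCP pose, the force and the opening at its end, in the units of the state.
- env.read_state(): the state, without advancing time (a new reading comes with each control period).
- env.snapshot(name): name is "side" or "top"; returns a dict with "frame" (400x640x3 uint8, red, green, blue), "range_z" (400x640 float32, m along the optical axis (not along the pixel's ray), 0 where there is no reading), "K" (3x3 intrinsics, pixels), "D" ([k1, k2, p1, p2, k3] as OpenCV has them; the pictures are not rectified), "rvec" (rotation vector, rad) and "tvec" (3), from world to camera coordinates, as OpenCV has them. Camera axes: x right, y down, z forward; pixel columns grow to the right and rows downward; lengths in m; the calibration is good to about 2 mm. A picture is of the moment at which its call begins.
- env.finish_job(): hands the job in, once; it reports no verdict.
The state is a dict: "clock": time; "q": joint angles; "qvel": joint speeds; "tau": joint torques, N m; "tool_pos": TCP position; "ee_rot": TCP orientation; "contact_force": force on the tool from outside, world axes, zero at the start; "torque": the same for the moment, N m; "finger_gap": finger opening in m.
Only numpy, scipy, OpenCV 4.12 (cv2) and the standard library are available. Lean on these libraries where they do the work, as an engineer would, in place of code of your own. Each camera call takes 0.05 s, during which the arm holds its last target.

## Working session

There is one attempt and no reset: what is moved stays moved. The work goes in short steps, Python scripts to look and compute and a tool call to move; the robot and the scene stay as the last step left them, time stands still between calls to the robot, and variables do not carry over. Pictures are saved under pics/ and viewed, and the job is handed in when it is done.

Besides the shell and the picture viewer there is one more tool, called as name(argument=value, ...) on one line, values as JSON. servo_tool: Moves the arm, as the interface text tells. Its arguments: {"type":"object","properties":{"targets":{"type":"string"},"force":{"type":"number"}},"required":["targets"]}

```bash
ls; mkdir -p pics; cat > h.py <<'E'
import numpy as np, cv2
from station import env
def snap(n):
    s=env.snapshot(n); return s
def ray(s,u,v):
    p=cv2.undistortPoints(np.array([[[u,v]]],float),s['K'],s['D'])[0,0]
    R=cv2.Rodrigues(np.array(s['rvec'],float))[0]; t=np.array(s['tvec'],float).ravel()
    return -R.T@t, R.T@np.array([p[0],p[1],1.])
def onz(s,u,v,z):
    o,d=ray(s,u,v); return o+d*(z-o[2])/d[2]
def bydepth(s,u,v):
    o,d=ray(s,u,v); return o+d*float(s['range_z'][int(v),int(u)])
def proj(s,P):
    return cv2.projectPoints(np.array(P,float).reshape(-1,1,3),s['rvec'],s['tvec'],s['K'],s['D'])[0].reshape(-1,2)
def save(s,f): cv2.imwrite(f,s['frame'][:,:,::-1])
def cloud(s):
    h,w=s['range_z'].shape
    uv=np.mgrid[0:h,0:w][::-1].reshape(2,-1).T.astype(float).reshape(-1,1,2)
    p=cv2.undistortPoints(uv,s['K'],s['D']).reshape(-1,2); z=s['range_z'].reshape(-1,1)
    R=cv2.Rodrigues(np.array(s['rvec'],float))[0]; t=np.array(s['tvec'],float).ravel()
    P=(np.hstack([p*z,z])-t)@R
    P[z[:,0]==0]=np.nan
    return P.reshape(h,w,3)
E
python3 - <<'E'
from h import *
import pickle
for n in('side','top'):
    s=snap(n); save(s,f'pics/{n}0.png'); pickle.dump(s,open(n+'0.pkl','wb'))
    print(n,ray(s,320,200))
print(env.read_state())
E
```

```text
pics
side (array([0.42301855, 1.0615831 , 0.98935893]), array([ 0.12274744, -0.7397356 , -0.66169448]))
top (array([ 0.47673686, -0.01782331,  1.24405319]), array([ 0.12459602,  0.01139282, -0.99225576]))
{'clock': 0.1, 'q': array([ 1.05030987,  0.6000356 , -0.00256724,  1.60004529,  0.00179911,
        0.94290781, -0.07977924]), 'qvel': array([-0.00090811, -0.00177104, -0.00133539, -0.00187564,  0.00107546,
        0.00050084,  0.00100517]), 'tau': array([ 5.93336023e-03, -7.66560316e+01,  1.50319241e+00, -2.52941501e+01,
       -5.21760550e-02,  1.36513778e-02,  3.58498255e-05]), 'tool_pos': array([ 0.31107691, -0.65433422,  0.18455453]), 'ee_rot': array([-3.21929213e-04,  8.45414221e-01, -5.34110764e-01, -6.18061607e-04]), 'contact_force': array([0.30918042, 0.61280767, 0.03540553]), 'torque': array([ 0.003997  , -0.05711219, -0.04401941]), 'finger_gap': 0.0932197104269683}
```

View pics/top0.png

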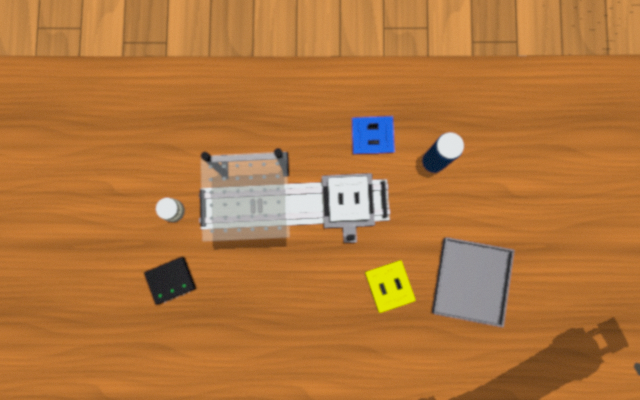

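View pics/side0.png

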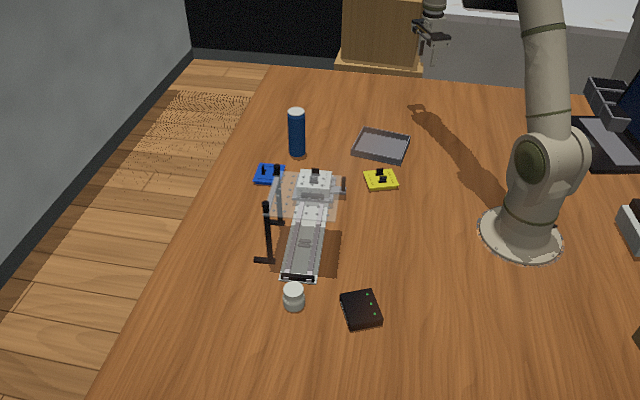

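The top view has +x up and +y to the left. Three things could be taken for the cover: silver at top (349,198) on the carrier, blue at (373,134), and yellow at (390,286). I choose the silver one, because it sits on the carrier and isn't blue or yellow. Next I crop in close and measure it.

```bash
python3 - <<'E'
from h import *
import pickle
s=pickle.load(open('top0.pkl','rb')); f=s['frame']
c=cv2.resize(f[150:260,310:420],None,fx=5,fy=5,interpolation=cv2.INTER_CUBIC)
c2=cv2.resize(f[225:335,425:525],None,fx=2.5,fy=2.5,interpolation=cv2.INTER_CUBIC)
cv2.imwrite('pics/crop.png',c[:,:,::-1])
C=cloud(s)
g=cv2.cvtColor(f,cv2.COLOR_RGB2GRAY)
def comps(m,off,z,name,lo=5):
    n,l,st,ce=cv2.connectedComponentsWithStats(m.astype(np.uint8))
    for i in range(1,n):
        if st[i,4]>=lo:
            u,v=ce[i]+off; cnt=cv2.findContours((l==i).astype(np.uint8),0,2)[0][0]
            print(name,(u,v),st[i],onz(s,u,v,z).round(4),np.nanmedian(C[off[1]:off[1]+m.shape[0],off[0]:off[0]+m.shape[1]][l==i],0).round(4))
# dark tabs
comps(g[185:212,332:368]<70,np.array([332,185]),.088,'tab')
comps(g[228:246,335:362]<70,np.array([335,228]),.075,'fin')
# cover top white
hsv=cv2.cvtColor(f,cv2.COLOR_RGB2HSV)
def quad(m,z,name):
    cs=cv2.findContours(m.astype(np.uint8),0,1)[0]; c=max(cs,key=cv2.contourArea)
    r=cv2.minAreaRect(c); b=cv2.boxPoints(r)
    P=np.array([onz(s,u,v,z) for u,v in b]); print(name,r,'\n',P.round(4),'mid',P.mean(0).round(4),'sides',np.linalg.norm(P[1]-P[0]),np.linalg.norm(P[2]-P[1]),'ang',np.degrees(np.arctan2(*(P[1]-P[0])[[1,0]])))
H=C[:,:,2]
for z0,z1,nm,box in [(.055,.1,'cover',(160,240,310,400)),(.015,.045,'tray',(220,340,420,530))]:
    m=np.zeros(g.shape,bool); a=box; m[a[0]:a[1],a[2]:a[3]]=((H>z0)&(H<z1))[a[0]:a[1],a[2]:a[3]]
    quad(m,.064 if nm=='cover' else .028,nm)
m=np.zeros(g.shape,bool); m[225:335,425:525]=(hsv[225:335,425:525,1]<60); quad(m,.028,'traycol')
m=np.zeros(g.shape,bool); m[160:230,320:378]=((hsv[...,1]<40)&(g>200))[160:230,320:378]; quad(m,.064,'covercol')
for p in [(349,198),(341,198),(357,198),(349,238),(470,280),(245,170),(305,205),(349,230),(330,220),(450,145),(170,209)]: print(p,bydepth(s,*p).round(4))
E
```

```text
tab (np.float64(340.47058823529414), np.float64(198.23529411764707)) [ 8  9  2  9 17] [ 0.6262 -0.0509  0.088 ] [ 0.6273 -0.05    0.0868]
tab (np.float64(356.5), np.float64(198.0)) [24  9  2  9 18] [ 0.6269 -0.0872  0.088 ] [ 0.6301 -0.0885  0.0651]
fin (np.float64(349.90625), np.float64(237.5)) [12  7  7  6 32] [ 0.5381 -0.0729  0.075 ] [ 0.5382 -0.073   0.0743]
cover ((348.7942810058594, 198.38528442382812), (43.19603729248047, 39.00128173828125), 87.1375961303711) 
 [[ 0.6771 -0.0231  0.064 ]
 [ 0.6821 -0.1135  0.064 ]
 [ 0.5815 -0.1181  0.064 ]
 [ 0.5764 -0.0286  0.064 ]] mid [ 0.6293 -0.0708  0.064 ] sides 0.09057754247604073 0.10066766268652627 ang -86.85748369861349
tray ((473.62017822265625, 281.93389892578125), (72.30597686767578, 79.41663360595703), 9.865806579589844) 
 [[ 0.3636 -0.2623  0.028 ]
 [ 0.5443 -0.2977  0.028 ]
 [ 0.5168 -0.4614  0.028 ]
 [ 0.338  -0.4235  0.028 ]] mid [ 0.4407 -0.3612  0.028 ] sides 0.18413047130164686 0.16605725161980125 ang -11.063445199270873
traycol ((473.2169189453125, 281.612060546875), (71.63086700439453, 78.70132446289062), 8.8806591033
[... 231 characters left out ...]
3399963378906, 198.1199951171875), (42.32362365722656, 37.49773406982422), 86.8201675415039) 
 [[ 0.6765 -0.0236  0.064 ]
 [ 0.6818 -0.1105  0.064 ]
 [ 0.5833 -0.1155  0.064 ]
 [ 0.5779 -0.0295  0.064 ]] mid [ 0.6299 -0.0698  0.064 ] sides 0.08708963652702292 0.09865195591713356 ang -86.53507078346512
(349, 198) [ 0.6299 -0.0714  0.064 ]
(341, 198) [ 0.6298 -0.0528  0.0645]
(357, 198) [ 0.63   -0.0898  0.0645]
(349, 238) [ 0.5368 -0.0708  0.077 ]
(470, 280) [ 0.4435 -0.3601  0.0033]
(245, 170) [0.6717 0.1517 0.1887]
(305, 205) [0.6196 0.0327 0.0075]
(349, 230) [ 0.558  -0.0728  0.0314]
(330, 220) [ 0.5815 -0.0279  0.0304]
(450, 145) [ 0.7306 -0.2802  0.1694]
(170, 209) [0.6025 0.3459 0.0584]
```

View pics/crop.png

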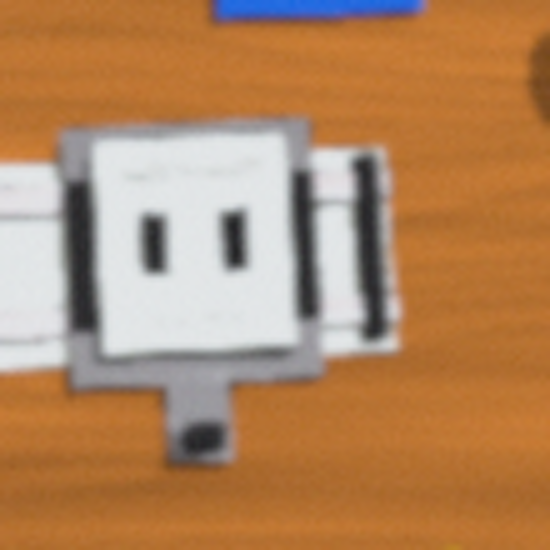

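The crop shows the silver cover with two black tabs at (341,198) and (357,198), and the fin at (350,237). It has a plain white top and sits on the grey carrier, so it is the right one. Next I measure the plate, the rail yaw and the station.

```bash
python3 - <<'E'
from h import *
import pickle
s=pickle.load(open('top0.pkl','rb')); f=s['frame'];C=cloud(s);H=C[...,2]
m=np.zeros(H.shape,bool); m[140:260,190:300]=(H[140:260,190:300]>.17)&(H[140:260,190:300]<.21)
print(m.sum()); ys,xs=np.nonzero(m); print(xs.min(),xs.max(),ys.min(),ys.max())
P=C[m]; 
c=cv2.findContours(m.astype(np.uint8),0,1)[0]; c=max(c,key=cv2.contourArea)
r=cv2.minAreaRect(c); Q=np.array([onz(s,u,v,.189) for u,v in cv2.boxPoints(r)]); print(r,Q.round(4),Q.mean(0).round(4),[np.linalg.norm(Q[i]-Q[i-1]) for i in range(4)])
# yaw from rail edges: height 0.005..0.02
c=cv2.resize(f[140:260,185:310],None,fx=5,fy=5,interpolation=cv2.INTER_CUBIC); cv2.imwrite('pics/stand.png',c[:,:,::-1])
hh=np.nan_to_num(H); v=np.clip(hh*1200,0,255).astype(np.uint8)
cv2.imwrite('pics/H.png',cv2.resize(v[130:260,185:400],None,fx=3.5,fy=3.5,interpolation=0))
# side view of fin
b=pickle.load(open('side0.pkl','rb')); cv2.imwrite('pics/sidecrop.png',cv2.resize(b['frame'][150:290,240:360],None,fx=4,fy=4,interpolation=2)[:,:,::-1])
E
```

```text
7330
200 289 151 240
((244.0701141357422, 195.9728546142578), (85.85509490966797, 88.23334503173828), 87.27368927001953) [[0.7027 0.2515 0.189 ]
 [0.7124 0.0661 0.189 ]
 [0.5327 0.0551 0.189 ]
 [0.5229 0.2368 0.189 ]] [0.6177 0.1524 0.189 ] [np.float64(0.18049010807606933), np.float64(0.18561425220615146), np.float64(0.18004546157745693), np.float64(0.18194168097218905)]
```

View pics/stand.png

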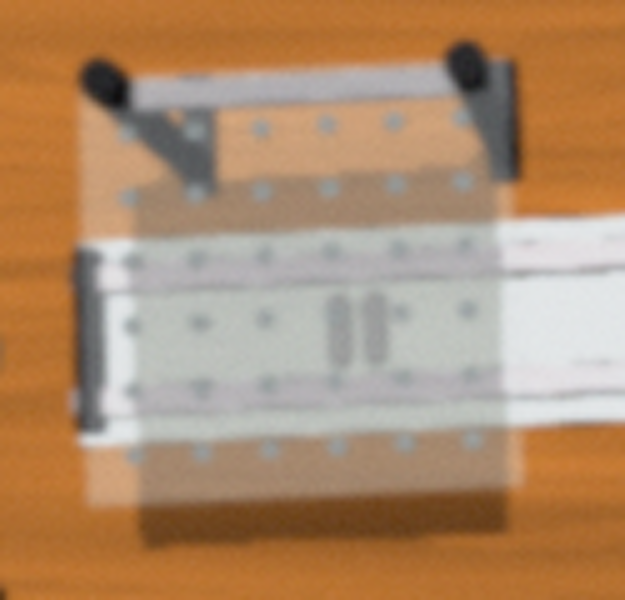

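View pics/H.png

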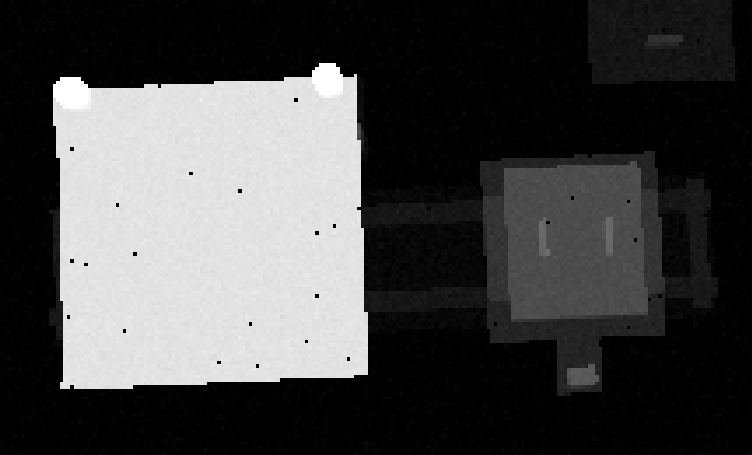

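View pics/sidecrop.png

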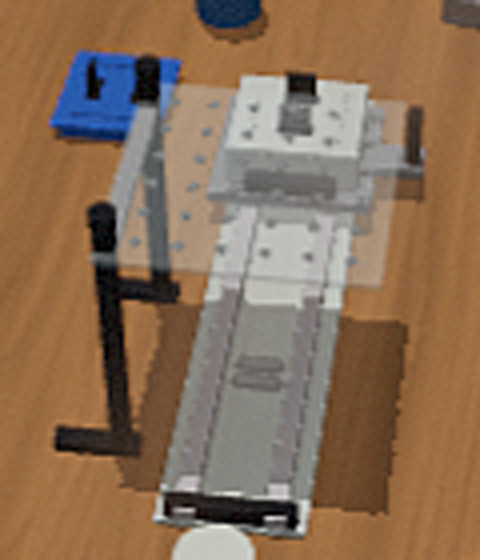

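```bash
cat >> h.py <<'E'
from scipy.spatial.transform import Rotation as Ro
def pose():
    st=env.read_state(); q=st['ee_rot']; return st,np.array(st['tool_pos']),Ro.from_quat([q[1],q[2],q[3],q[0]]).as_matrix()
def go(x,y,z,yaw=None):
    st,p,R=pose(); d=R.T@(np.array([x,y,z])-p); t=0
    if yaw is not None:
        a=R.T@np.array([np.cos(np.radians(yaw)),np.sin(np.radians(yaw)),0]); t=np.degrees(np.arctan2(a[1],a[0]))
    lean=np.degrees(np.arccos(-R[2,2])); 
    print('clock',round(st['clock'],2),'p',p.round(4),'shift',d.round(4),'turn',round(t,1),'lean',round(lean,2),'zax',R[:,2].round(3),'xax',R[:,0].round(3),'F',np.round(st['contact_force'],1),'gap',round(st['finger_gap'],4),'q',np.round(st['q'],2))
E
python3 - <<'E'
from h import *
import pickle
s=pickle.load(open('top0.pkl','rb'))
for p in [(253,206),(260,206),(256.5,206)]: print(onz(s,*p,.01).round(4))
go(.6293,-.0707,.15,-86.9)
E
```

```text
[0.6161 0.1588 0.01  ]
[0.6162 0.1418 0.01  ]
[0.6162 0.1503 0.01  ]
clock 0.1 p [ 0.3111 -0.6543  0.1846] shift [-0.3904 -0.538   0.035 ] turn 22.3 lean 0.08 zax [-0.001  0.001 -1.   ] xax [ 0.429 -0.903 -0.001] F [0.3 0.6 0. ] gap 0.0932 q [ 1.05  0.6  -0.    1.6   0.    0.94 -0.08]
```

servo_tool(targets="1 -0.39 -0.538 0 22.3;1 -0.39 -0.538 0 22.3;1 -0.39 -0.538 0 22.3;1 -0.39 -0.538 0 22.3;1 -0.39 -0.538 0 22.3;1 -0.39 -0.538 0 22.3;1 -0.39 -0.538 0 22.3;1 -0.39 -0.538 0 22.3;1 -0.39 -0.538 0 22.3;1 -0.39 -0.538 0 22.3", force=25)

```text
clock: 0.93
tool_pos: [0.5112, -0.2869, 0.185]
ee_rot: [-0.0, 0.726, -0.688, -0.001]
contact_force: [1.1, -0.8, 0.4]
finger_gap: 0.093
```

```bash
python3 -c "
from h import *
go(.6293,-.0707,.12,-86.9)"
```

```text
clock 0.93 p [ 0.5112 -0.2869  0.185 ] shift [-0.2094 -0.1298  0.0652] turn 0.0 lean 0.1 zax [-0.001  0.001 -1.   ] xax [ 0.055 -0.999 -0.001] F [ 1.1 -0.8  0.4] gap 0.093 q [ 0.35  0.43  0.09  1.93 -0.05  0.78 -1.05]
```

servo_tool(targets="1 -0.209 -0.13 0.02 0;1 -0.209 -0.13 0.02 0;1 -0.209 -0.13 0.03 0;1 -0.209 -0.13 0.04 0;1 -0.209 -0.13 0.065 0;1 -0.209 -0.13 0.065 0;1 -0.209 -0.13 0.065 0;1 -0.209 -0.13 0.065 0")

```text
clock: 1.6
tool_pos: [0.6296, -0.0666, 0.1179]
ee_rot: [0.0, 0.728, -0.685, -0.003]
contact_force: [-0.3, 0.1, 0.2]
finger_gap: 0.0928
```

```bash
python3 -c "
from h import *
go(.6293,-.0707,.068,-86.9)
for n in('side','top'): s=snap(n);save(s,'pics/%s1.png'%n)
s=snap('side');cv2.imwrite('pics/s1c.png',cv2.resize(s['frame'][100:240,230:370],None,fx=4,fy=4,interpolation=2)[:,:,::-1])
"
```

```text
clock 1.6 p [ 0.6296 -0.0666  0.1179] shift [0.0043 0.0004 0.0498] turn 0.4 lean 0.29 zax [-0.004  0.003 -1.   ] xax [ 0.06  -0.998 -0.003] F [-0.3  0.1  0.2] gap 0.0928 q [-0.03  0.57  0.07  1.88 -0.06  0.7  -1.43]
```

View pics/s1c.png

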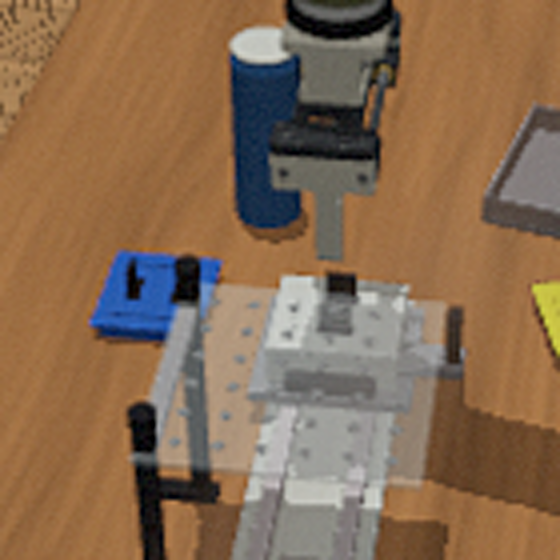

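The hand is above the cover, with the near finger at crop (330,250) in line with the tab at (342,285). I go down next.

servo_tool(targets="1 0.004 0 0.025 0.4;1 0.004 0 0.045 0.4;1 0.004 0 0.049 0.4;1 0.004 0 0.049 0.4;1 0.004 0 0.049 0.4")

```text
clock: 2.17
tool_pos: [0.6292, -0.0782, 0.0725]
ee_rot: [0.0, 0.723, -0.691, -0.0]
contact_force: [-1.2, 0.1, 0.1]
finger_gap: 0.0931
```

```bash
python3 -c "
from h import *
go(.6293,-.0707,.068,-86.9)
s=snap('side');cv2.imwrite('pics/s2c.png',cv2.resize(s['frame'][120:240,260:370],None,fx=5,fy=5,interpolation=2)[:,:,::-1])
"
```

```text
clock 2.17 p [ 0.6292 -0.0782  0.0725] shift [-0.0075 -0.0005  0.0045] turn -0.6 lean 0.04 zax [-0.001 -0.    -1.   ] xax [ 0.044 -0.999  0.   ] F [-1.2  0.1  0.1] gap 0.0931 q [-0.01  0.63  0.07  1.91 -0.07  0.61 -1.43]
```

View pics/s2c.png

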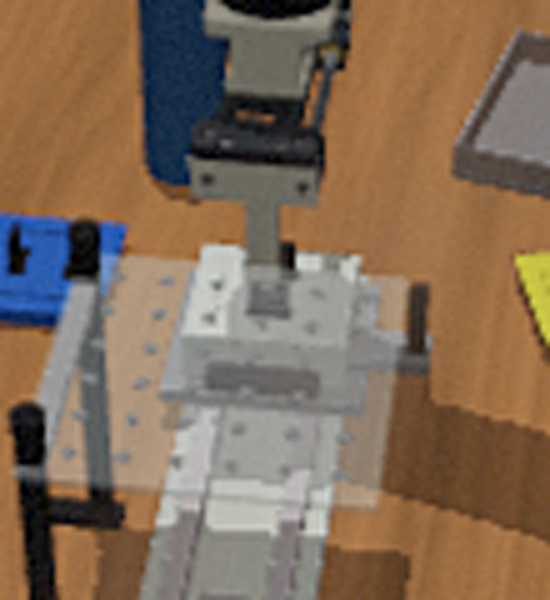

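servo_tool(targets="1 -0.0075 0 0.004 -0.6;1 -0.0075 0 0.004 -0.6;1 -0.0075 0 0.004 -0.6;1 -0.0075 0 0.004 -0.6")

```text
clock: 2.55
tool_pos: [0.6295, -0.0701, 0.0693]
ee_rot: [-0.0, 0.727, -0.687, 0.0]
contact_force: [0.8, -0.4, -1.2]
finger_gap: 0.0931
```

```bash
python3 -c "
from h import *
go(.6293,-.0707,.068,-86.9)"
```

```text
clock 2.55 p [ 0.6295 -0.0701  0.0693] shift [0.0006 0.0002 0.0013] turn 0.1 lean 0.04 zax [ 0.001  0.    -1.   ] xax [ 0.056 -0.998 -0.   ] F [ 0.8 -0.4 -1.2] gap 0.0931 q [-0.02  0.63  0.06  1.91 -0.07  0.6  -1.43]
```

servo_tool(targets="-1 0 0 0 0;-1 0 0 0 0;-1 0 0 0 0;-1 0 0 0 0;-1 0 0 0 0;-1 0 0 0 0;-1 0 0 0 0;-1 0 0 0 0", force=25)

```text
clock: 3.22
tool_pos: [0.6295, -0.0701, 0.0692]
ee_rot: [-0.0, 0.727, -0.687, 0.0]
contact_force: [-0.3, 0.7, -0.1]
finger_gap: 0.0438
```

```bash
python3 -c "
from h import *
go(.6293,-.0707,.068,-86.9)"
```

```text
clock 3.22 p [ 0.6295 -0.0701  0.0692] shift [0.0005 0.0002 0.0012] turn 0.1 lean 0.04 zax [ 0.001  0.    -1.   ] xax [ 0.056 -0.998  0.   ] F [-0.3  0.7 -0.1] gap 0.0438 q [-0.02  0.63  0.06  1.91 -0.07  0.6  -1.43]
```

servo_tool(targets="-1 0 0 0 0;-1 0 0 0 0;-1 0 0 0 0;-1 0 0 0 0;-1 0 0 0 0")

```text
clock: 3.63
tool_pos: [0.6295, -0.0701, 0.0692]
ee_rot: [-0.0, 0.727, -0.687, 0.0]
contact_force: [0.9, -0.5, 0.4]
finger_gap: 0.0108
```

```bash
python3 -c "
from h import *
go(.6293,-.0707,.068,-86.9)
s=snap('side');cv2.imwrite('pics/s3c.png',cv2.resize(s['frame'][120:240,260:370],None,fx=5,fy=5,interpolation=2)[:,:,::-1])
s=snap('top');cv2.imwrite('pics/t3c.png',cv2.resize(s['frame'][150:260,290:400],None,fx=5,fy=5,interpolation=2)[:,:,::-1])
"
```

```text
clock 3.63 p [ 0.6295 -0.0701  0.0692] shift [0.0006 0.0002 0.0012] turn 0.1 lean 0.04 zax [ 0.001 -0.    -1.   ] xax [ 0.056 -0.998  0.   ] F [ 0.9 -0.5  0.4] gap 0.0108 q [-0.02  0.63  0.06  1.91 -0.07  0.6  -1.43]
```

View pics/s3c.png

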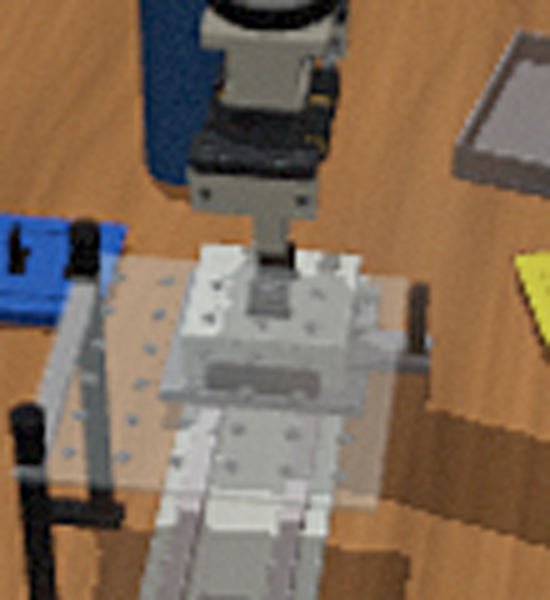

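View pics/t3c.png

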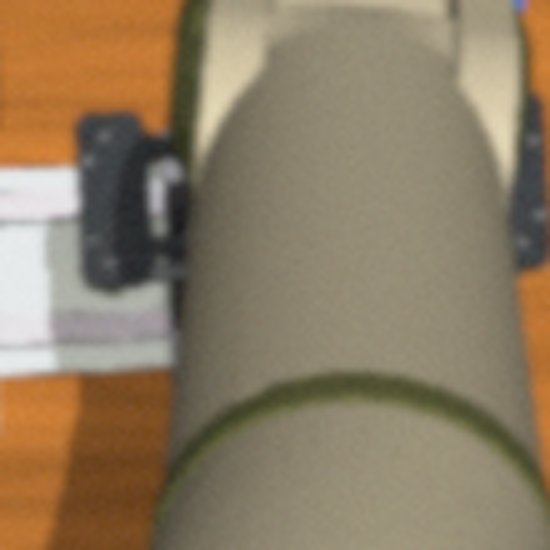

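```bash
python3 -c "
from h import *
s=snap('side')
def c(P): return ((proj(s,P)-[260,120])*5).round(0).tolist()
print('tip open',c([.6295,-.0236,.0725]),'tip now',c([.6295,-.065,.069]))
print('near tab top/bot',c([[.628,-.048,.088],[.628,-.048,.064]]),'far',c([[.63,-.094,.088],[.63,-.094,.064]]))
print('fin top',c([.538,-.0735,.075]))
b=__import__('pickle').load(open('side0.pkl','rb'));save(b,'pics/x.png')
C=cloud(s)
f=s['frame']
for p in [(265,240),(265,255),(268,290),(268,305),(275,255),(290,255),(230,260)]:
  u,v=p[0]/5+260,p[1]/5+120; print(p,C[int(v),int(u)].round(4),f[int(v),int(u)])
"
```

```text
tip open [[257.0, 328.0]] tip now [[270.0, 290.0]]
near tab top/bot [[267.0, 283.0], [267.0, 314.0]] far [[277.0, 237.0], [277.0, 267.0]]
fin top [[419.0, 290.0]]
(265, 240) [ 0.6307 -0.0555  0.1146] [112 109  99]
(265, 255) [ 0.6374 -0.0918  0.0744] [27 22 17]
(268, 290) [0.6048 0.084  0.1902] [115 115 114]
(268, 305) [0.6029 0.0945 0.1885] [109 109 109]
(275, 255) [ 0.6307 -0.0896  0.0771] [24 18 14]
(290, 255) [ 0.622  -0.0936  0.0752] [14  7  3]
(230, 260) [ 0.6605 -0.0955  0.0643] [196 196 190]
```

```bash
python3 -c "
from h import *
import pickle
s=pickle.load(open('side0.pkl','rb'))
print(proj(s,[[.6296,-.02,.1179],[.6296,-.113,.1179],[.311,-.655,.185]]))
for z in(.09,.1,.11,.12,.13,.14,.15): print(z,proj(s,[.6296,-.012,z]).round(1))
f=cv2.imread('pics/side0.png');cv2.imwrite('pics/s0g.png',cv2.resize(f[0:80,390:470],None,fx=6,fy=6,interpolation=2))
s=snap('side');f=s['frame'];cv2.imwrite('pics/s3d.png',cv2.resize(f[150:190,295:335],None,fx=14,fy=14,interpolation=2)[:,:,::-1])
"
```

```text
[[311.16323478 174.40375731]
 [316.72291881 155.99147492]
 [424.52331749  67.95127416]]
0.09 [[310.7 183.4]]
0.1 [[310.7 180.8]]
0.11 [[310.7 178.2]]
0.12 [[310.7 175.5]]
0.13 [[310.6 172.8]]
0.14 [[310.6 170.1]]
0.15 [[310.6 167.4]]
```

View pics/s3d.png

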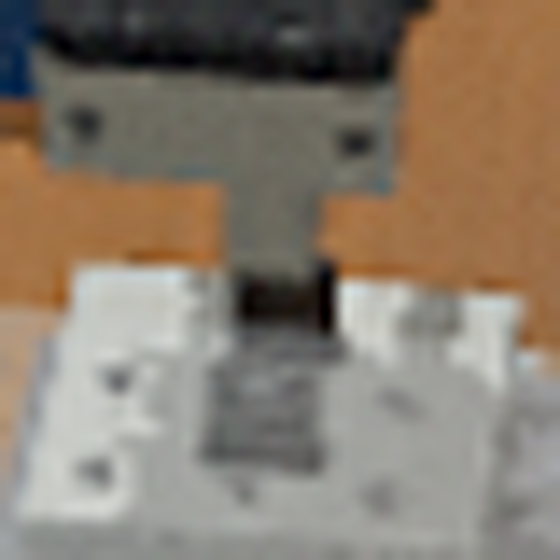

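View pics/s0g.png

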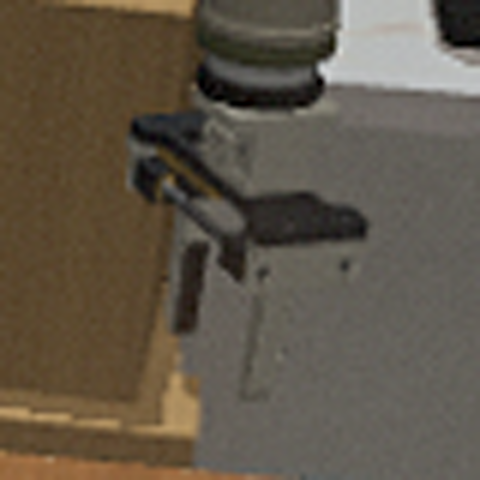

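```bash
python3 -c "
from h import *
import pickle
np.set_printoptions(suppress=True,precision=3)
s=snap('side');C=cloud(s)
for v in range(155,176):
  u=313; print(v,C[v,u],s['frame'][v,u], C[v,317])
s=pickle.load(open('side0.pkl','rb'));C=cloud(s)
for v in range(40,70,2): print(v,C[v,421],C[v,432],s['frame'][v,432])
"
```

```text
155 [0.615 0.027 0.224] [34 34 32] [0.605 0.021 0.221]
156 [0.617 0.019 0.214] [104 101  91] [0.605 0.02  0.217]
157 [0.616 0.021 0.213] [114 111 100] [0.605 0.023 0.215]
158 [0.617 0.016 0.205] [108 104  94] [0.607 0.011 0.203]
159 [0.618 0.015 0.201] [106 105  92] [0.607 0.012 0.201]
160 [0.617 0.016 0.198] [110 106  98] [0.606 0.017 0.201]
161 [0.618 0.014 0.193] [111 108  97] [0.606 0.017 0.197]
162 [0.618 0.015 0.191] [109 107  95] [0.605 0.02  0.196]
163 [ 0.63  -0.052  0.136] [107 104  95] [0.606 0.015 0.189]
164 [ 0.63  -0.055  0.13 ] [105 101  94] [ 0.623 -0.081  0.112]
165 [ 0.631 -0.056  0.125] [108 104  94] [ 0.623 -0.08   0.109]
166 [ 0.63  -0.052  0.125] [105 103  91] [ 0.623 -0.082  0.103]
167 [ 0.63  -0.055  0.119] [108 106  95] [ 0.644 -0.202  0.006]
168 [ 0.63  -0.053  0.117] [112 109  96] [ 0.625 -0.093  0.087]
169 [ 0.632 -0.062  0.106] [80 78 69] [ 0.625 -0.091  0.085]
170 [ 0.637 -0.091  0.079] [34 28 29] [ 0.624 -0.09   0.082]
171 [ 0.637 -0.09   0.076] [23 18 12] [ 0.625 -0.092  0.076]
172 [ 0.637 -0.091  0.071] [19  9  3] [ 0.624 -0.086  0.076]
173 [0.609 0.0
[... 377 characters left out ...]
559  0.314] [103  99  89]
48 [ 0.333 -0.698  0.245] [ 0.302 -0.564  0.305] [108 104  93]
50 [ 0.332 -0.698  0.237] [ 0.298 -0.605  0.28 ] [84 81 70]
52 [ 0.331 -0.689  0.233] [ 0.297 -0.601  0.274] [84 79 71]
54 [ 0.33  -0.69   0.224] [ 0.296 -0.599  0.268] [84 80 70]
56 [ 0.296 -1.297 -0.052] [ 0.295 -0.595  0.262] [85 80 73]
58 [ 0.294 -1.304 -0.066] [ 0.294 -0.592  0.256] [89 82 74]
60 [ 0.293 -1.307 -0.078] [ 0.293 -0.59   0.249] [107 103  93]
62 [ 0.291 -1.309 -0.09 ] [ 0.291 -0.6    0.237] [105 101  90]
64 [ 0.292 -1.267 -0.082] [ 0.291 -0.593  0.232] [103 100  87]
66 [ 0.291 -1.255 -0.087] [ 0.288 -0.611  0.216] [86 80 71]
68 [ 0.291 -1.232 -0.087] [ 0.23  -1.309 -0.118] [103  98  92]
```

```bash
python3 -c "
from h import *
np.set_printoptions(suppress=True,precision=4)
go(.63,-.07,.069)
s=snap('top');C=cloud(s)
for v in (180,185,190,195):
  print(v,C[v,304:312,:].round(3).tolist()); print('  r',C[v,392:402].round(3).tolist())
s=snap('side');C=cloud(s)
for v in (147,150,158,161,165,167): print(v,[(u,*C[v,u].round(3)) for u in range(296,330,2)])
"
```

```text
clock 3.88 p [ 0.6295 -0.0702  0.0693] shift [-0.0001 -0.0006  0.0003] turn 0 lean 0.04 zax [ 0.001 -0.    -1.   ] xax [ 0.056 -0.998  0.   ] F [ 0.2 -0.1  0.1] gap 0.0003 q [-0.02  0.63  0.06  1.91 -0.07  0.6  -1.43]
180 [[0.683, 0.036, -0.004], [0.644, 0.024, 0.233], [0.644, 0.022, 0.23], [0.644, 0.02, 0.233], [0.645, 0.018, 0.227], [0.645, 0.016, 0.226], [0.644, 0.014, 0.231], [0.644, 0.012, 0.23]]
  r [[0.597, -0.112, 0.52], [0.607, -0.121, 0.46], [0.608, -0.123, 0.454], [0.645, -0.155, 0.229], [0.645, -0.157, 0.229], [0.645, -0.159, 0.229], [0.645, -0.161, 0.23], [0.645, -0.163, 0.229], [0.683, -0.198, 0.002], [0.683, -0.201, -0.001]]
185 [[0.669, 0.036, 0.007], [0.668, 0.033, 0.01], [0.635, 0.022, 0.227], [0.634, 0.02, 0.228], [0.635, 0.018, 0.228], [0.634, 0.016, 0.228], [0.634, 0.014, 0.229], [0.634, 0.012, 0.23]]
  r [[0.59, -0.112, 0.52], [0.635, -0.151, 0.232], [0.635, -0.153, 0.23], [0.635, -0.155, 0.231], [0.636, -0.158, 0.226], [0.635, -0.159, 0.229], [0.635, -0.161, 0.229], [0.635, -0.163, 0.231], [0.672, -0.199, -0.004], [0.671, -0.201, -0.001]]
190 [[0.655, 0.035, 0.
[... 6708 characters left out ...]
t64(0.676), np.float64(-0.205), np.float64(-0.0)), (310, np.float64(0.67), np.float64(-0.209), np.float64(-0.003)), (312, np.float64(0.634), np.float64(-0.057), np.float64(0.117)), (314, np.float64(0.627), np.float64(-0.053), np.float64(0.12)), (316, np.float64(0.622), np.float64(-0.056), np.float64(0.119)), (318, np.float64(0.643), np.float64(-0.213), np.float64(-0.002)), (320, np.float64(0.637), np.float64(-0.218), np.float64(-0.005)), (322, np.float64(0.629), np.float64(-0.212), np.float64(0.001)), (324, np.float64(0.622), np.float64(-0.216), np.float64(-0.002)), (326, np.float64(0.616), np.float64(-0.22), np.float64(-0.004)), (328, np.float64(0.609), np.float64(-0.216), np.float64(0.0))]
```

The picture and depth disagree with the reported TCP. The fingertips are at z≈0.109 while the TCP reads 0.069; x and y agree. So the true tips sit about 40 mm behind the reported TCP, and the fingers shut above the tabs without touching anything. I open again and go lower, guided by the cameras.

servo_tool(targets="1 0 0 0 0;1 0 0 0 0;1 0 0 0 0;1 0 0 0 0;1 0 0 0 0;1 0 0 0 0;1 0 0 0 0;1 0 0 0 0;1 0 0 0.01 0;1 0 0 0.02 0")

```text
clock: 4.82
tool_pos: [0.6299, -0.0701, 0.0489]
ee_rot: [-0.001, 0.727, -0.687, 0.001]
contact_force: [-0.7, 0.1, -0.6]
finger_gap: 0.0626
```

servo_tool(targets="1 0 0 0.004 0;1 0 0 0.008 0;1 0 0 0.01 0;1 0 0 0.012 0;1 0 0 0.012 0;1 0 0 0.012 0")

```text
clock: 5.32
tool_pos: [0.63, -0.0701, 0.037]
ee_rot: [-0.001, 0.727, -0.687, 0.001]
contact_force: [0.2, -0.4, -0.3]
finger_gap: 0.0924
```

```bash
python3 -c "
from h import *
go(.6293,-.0707,.029,-86.9)
s=snap('side');C=cloud(s);f=s['frame'];cv2.imwrite('pics/s4d.png',cv2.resize(f[150:200,290:340],None,fx=12,fy=12,interpolation=2)[:,:,::-1])
for v in range(162,190): print(v,C[v,311].round(3),C[v,313].round(3),f[v,311])
"
```

```text
clock 5.32 p [ 0.63   -0.0701  0.037 ] shift [0.0005 0.0007 0.008 ] turn 0.1 lean 0.12 zax [ 0.002 -0.    -1.   ] xax [ 0.056 -0.998  0.   ] F [ 0.2 -0.4 -0.3] gap 0.0924 q [-0.02  0.67  0.06  1.93 -0.07  0.53 -1.43]
162 [0.62  0.03  0.201] [0.616 0.025 0.199] [36 34 37]
163 [0.622 0.024 0.193] [0.616 0.024 0.194] [21 20 20]
164 [0.622 0.021 0.188] [0.616 0.023 0.19 ] [27 27 28]
165 [0.622 0.021 0.184] [0.617 0.019 0.184] [109 104  95]
166 [0.621 0.024 0.183] [0.617 0.019 0.18 ] [116 111 101]
167 [0.623 0.016 0.173] [0.618 0.012 0.171] [112 109  96]
168 [0.624 0.014 0.168] [0.618 0.013 0.168] [108 104  91]
169 [0.623 0.016 0.166] [0.618 0.013 0.165] [106 103  94]
170 [0.623 0.017 0.164] [0.618 0.015 0.163] [112 107  98]
171 [0.623 0.015 0.158] [0.618 0.011 0.156] [107 105  92]
172 [ 0.628 -0.009  0.136] [0.618 0.014 0.155] [103  99  89]
173 [0.614 0.066 0.192] [0.608 0.066 0.193] [141 141 136]
174 [0.614 0.066 0.189] [0.608 0.069 0.192] [148 147 142]
175 [0.612 0.072 0.19 ] [0.607 0.07  0.189] [144 145 139]
176 [0.612 0.074 0.188] [0.606 0.077 0.192] [144 146 140]
177 [0.611 0.082 0.191] [0.606 0.077 0.188] [141 143 137]
178 [0.61  0.084 0.189] [0.605 0.082 0.189] [142 140 134]
179 [0.609 0.089 0.19 ] [0.605 0.084 0.186] [146 147 139]
180 [0.609 0.092 0.189] [0.603 0.093 0.191] [145 146 140]
181 [0.608 0.094 0.187] [0.603 0.092 0.187] [142 141 136]
182 [0.607 0.102 0.19 ] [0.602 0.098 0.188] [144 144 137]
183 [0.607 0.104 0.189] [0.6   0.108 0.193] [139 140 136]
184 [0.606 0.106 0.187] [0.6   0.108 0.189] [131 134 131]
185 [0.605 0.113 0.189] [0.6   0.111 0.189] [142 141 138]
186 [0.604 0.116 0.188] [0.599 0.115 0.188] [144 143 136]
187 [0.603 0.123 0.191] [0.598 0.122 0.191] [152 154 149]
188 [0.602 0.127 0.191] [0.597 0.125 0.19 ] [148 151 145]
189 [0.602 0.13  0.191] [0.597 0.127 0.188] [141 142 137]
```

View pics/s4d.png

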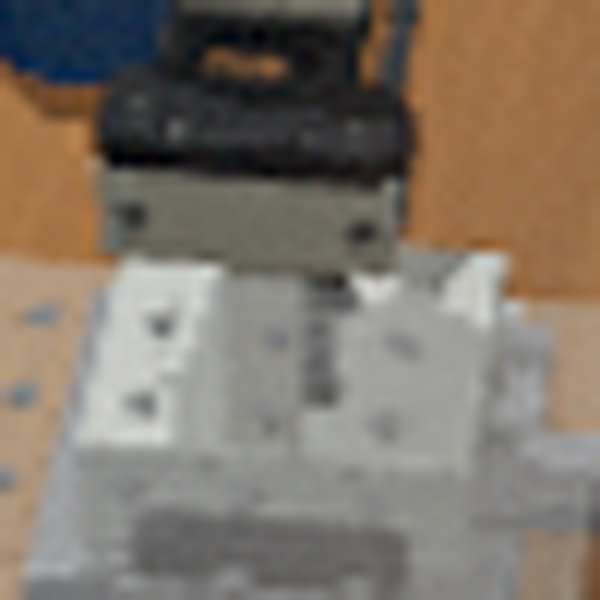

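The finger can be made out at crop columns 225–300, covering the left part of the near tab at (315,370), so the two are lined up. I go about 8 mm further down and watch the force.

servo_tool(targets="1 0 0 0.004 0;1 0 0 0.007 0;1 0 0 0.008 0;1 0 0 0.008 0")

```text
clock: 5.7
tool_pos: [0.6299, -0.0701, 0.0288]
ee_rot: [-0.001, 0.727, -0.687, 0.001]
contact_force: [0.1, -0.0, -0.2]
finger_gap: 0.0931
```

servo_tool(targets="-1 0 0 0 0;-1 0 0 0 0;-1 0 0 0 0;-1 0 0 0 0;-1 0 0 0 0;-1 0 0 0 0;-1 0 0 0 0;-1 0 0 0 0;-1 0 0 0 0;-1 0 0 0 0", force=25)

```text
clock: 6.53
tool_pos: [0.6298, -0.0701, 0.0287]
ee_rot: [-0.001, 0.727, -0.687, 0.001]
contact_force: [0.4, 0.0, -1.2]
finger_gap: 0.089
```

servo_tool(targets="-1 0 0 0 0;-1 0 0 0 0;-1 0 0 0 0")

```text
clock: 6.78
tool_pos: [0.6298, -0.0701, 0.0287]
ee_rot: [-0.001, 0.727, -0.687, 0.001]
contact_force: [0.5, 0.2, -1.5]
finger_gap: 0.0888
```

The fingers stopped at 89 mm, which means they are on the cover plate's 90 mm sides, with the tips just below 64 mm. I open, rise about 8 mm and close again.

servo_tool(targets="1 0 0 0 0;1 0 0 0 0;1 0 0 -0.004 0;1 0 0 -0.009 0;1 0 0 -0.009 0;1 0 0 -0.009 0")

```text
clock: 7.28
tool_pos: [0.6303, -0.0701, 0.0384]
ee_rot: [-0.001, 0.727, -0.687, 0.001]
contact_force: [-0.5, 1.3, -0.3]
finger_gap: 0.0933
```

servo_tool(targets="-1 0 0 0 0;-1 0 0 0 0;-1 0 0 0 0;-1 0 0 0 0;-1 0 0 0 0", force=15)

```text
clock: 7.7
tool_pos: [0.6302, -0.0702, 0.0383]
ee_rot: [-0.001, 0.727, -0.687, 0.001]
contact_force: [0.1, -0.2, -0.8]
finger_gap: 0.0643
```

servo_tool(targets="-1 0 0 0 0;-1 0 0 0 0;-1 0 0 0 0;-1 0 0 0 0;-1 0 0 0 0;-1 0 0 0 0;-1 0 0 0 0", force=25)

```text
clock: 8.28
tool_pos: [0.6301, -0.0702, 0.0383]
ee_rot: [-0.001, 0.727, -0.687, 0.001]
contact_force: [-0.8, -0.5, -1.3]
finger_gap: 0.0291
```

The gap is 29 mm, so both tabs are fully pressed. I lift straight up.

servo_tool(targets="-1 0 0 -0.005 0;-1 0 0 -0.012 0;-1 0 0 -0.02 0;-1 0 0 -0.03 0;-1 0 0 -0.045 0;-1 0 0 -0.065 0;-1 0 0 -0.09 0;-1 0 0 -0.09 0;-1 0 0 -0.09 0")

```text
clock: 9.03
tool_pos: [0.6309, -0.0702, 0.1305]
ee_rot: [-0.002, 0.727, -0.687, 0.002]
contact_force: [0.0, -0.1, -1.5]
finger_gap: 0.029
```

```bash
python3 -c "
from h import *
go(.442,-.361,.128,-100.4)
s=snap('side');save(s,'pics/s5.png');cv2.imwrite('pics/s5d.png',cv2.resize(s['frame'][90:230,230:370],None,fx=4,fy=4,interpolation=2)[:,:,::-1])
"
```

```text
clock 9.03 p [ 0.6309 -0.0702  0.1305] shift [0.2798 0.2048 0.0013] turn 13.6 lean 0.36 zax [ 0.006 -0.    -1.   ] xax [ 0.056 -0.998  0.   ] F [ 0.  -0.1 -1.5] gap 0.029 q [-0.03  0.55  0.08  1.87 -0.06  0.71 -1.43]
```

View pics/s5d.png

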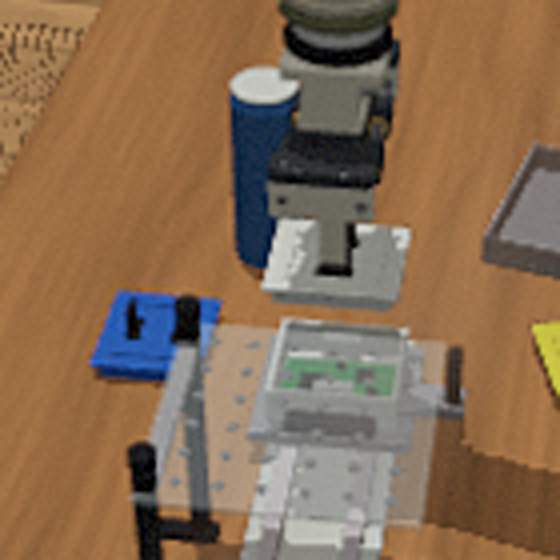

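The cover came off level, held at crop (335,260), and the green board shows at (340,370). I carry it to the tray.

servo_tool(targets="-1 0.023 0.017 0 1.4;-1 0.047 0.034 0 2.7;-1 0.07 0.051 0 4;-1 0.093 0.068 0 5.4;-1 0.117 0.085 0 6.8;-1 0.14 0.102 0 8;-1 0.163 0.119 0 9.4;-1 0.187 0.137 0 10.8;-1 0.21 0.154 0 12;-1 0.233 0.171 0 13.6")

```text
clock: 9.92
tool_pos: [0.4707, -0.313, 0.1276]
ee_rot: [0.001, -0.64, 0.769, -0.0]
contact_force: [0.0, 0.2, -1.4]
finger_gap: 0.0292
```

```bash
python3 -c "
from h import *
go(.441,-.361,.060,-100.4)"
```

```text
clock 9.92 p [ 0.4707 -0.313   0.1276] shift [0.0527 0.0207 0.0675] turn -0.1 lean 0.14 zax [ 0.002  0.001 -1.   ] xax [-0.182 -0.983 -0.001] F [ 0.   0.2 -1.4] gap 0.0292 q [ 0.4   0.48  0.12  2.03 -0.1   0.63 -1.16]
```

servo_tool(targets="-1 0.025 0.01 0 0;-1 0.045 0.018 0 0;-1 0.0525 0.0207 0.01 0;-1 0.0525 0.0207 0.03 0;-1 0.0525 0.0207 0.05 0;-1 0.0525 0.0207 0.0675 0;-1 0.0525 0.0207 0.0675 0;-1 0.0525 0.0207 0.0675 0")

```text
clock: 10.58
tool_pos: [0.4405, -0.3595, 0.0585]
ee_rot: [0.001, -0.64, 0.768, 0.001]
contact_force: [-0.7, -0.7, -1.5]
finger_gap: 0.0289
```

```bash
python3 -c "
from h import *
go(.441,-.361,-.003,-100.4)
s=snap('side');cv2.imwrite('pics/s6d.png',cv2.resize(s['frame'][60:200,310:450],None,fx=4,fy=4,interpolation=2)[:,:,::-1])
s=snap('top');cv2.imwrite('pics/t6d.png',cv2.resize(s['frame'][210:350,410:550],None,fx=4,fy=4,interpolation=2)[:,:,::-1])
"
```

```text
clock 10.58 p [ 0.4405 -0.3595  0.0585] shift [ 0.0016 -0.0008  0.0615] turn -0.0 lean 0.17 zax [-0.     0.003 -1.   ] xax [-0.181 -0.984 -0.003] F [-0.7 -0.7 -1.5] gap 0.0289 q [ 0.52  0.59  0.09  2.07 -0.11  0.49 -1.05]
```

View pics/s6d.png

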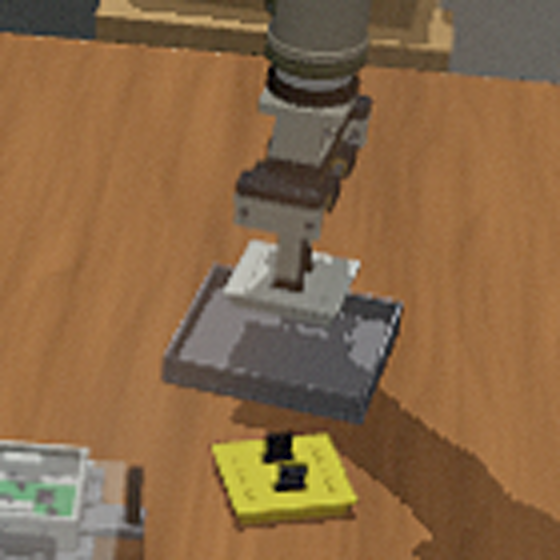

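View pics/t6d.png

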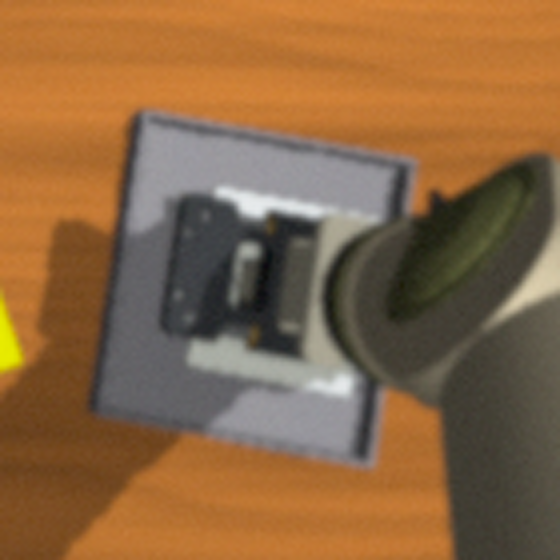

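The cover is over the middle of the tray and square to it (side crop (290,280), top crop (280,290)). I lower it in steps until the force shows the floor.

servo_tool(targets="-1 0.001 0 0.02 0;-1 0.001 0 0.038 0;-1 0.001 0 0.05 0;-1 0.001 0 0.056 0;-1 0.001 0 0.06 0;-1 0.001 0 0.0605 0;-1 0.001 0 0.0605 0")

```text
clock: 11.27
tool_pos: [0.4416, -0.3616, 0.0002]
ee_rot: [0.001, -0.64, 0.768, -0.001]
contact_force: [0.6, 0.4, -0.1]
finger_gap: 0.0291
```

servo_tool(targets="-1 0 0 0.001 0;-1 0 0 0.002 0;-1 0 0 0.003 0")

```text
clock: 11.52
tool_pos: [0.4419, -0.3618, -0.0024]
ee_rot: [0.001, -0.64, 0.768, -0.001]
contact_force: [-0.0, -0.2, -1.9]
finger_gap: 0.0289
```

servo_tool(targets="-1 0 0 0.001 0;-1 0 0 0.002 0;-1 0 0 0.003 0;-1 0 0 0.003 0")

```text
clock: 11.85
tool_pos: [0.442, -0.3619, -0.0049]
ee_rot: [0.002, -0.64, 0.768, -0.001]
contact_force: [-0.9, 1.1, 7.0]
finger_gap: 0.0293
```

The floor was felt at −0.005, as predicted. I release.

servo_tool(targets="0.2 0 0 0 0;0.2 0 0 0 0;0.2 0 0 0 0;0.3 0 0 0 0;0.3 0 0 0 0;0.4 0 0 0 0;0.4 0 0 -0.03 0;0.4 0 0 -0.07 0;0.4 0 0 -0.11 0;0.4 0 0 -0.15 0")

```text
clock: 12.68
tool_pos: [0.4409, -0.3616, 0.1466]
ee_rot: [0.001, -0.64, 0.769, -0.001]
contact_force: [0.4, -1.4, 0.3]
finger_gap: 0.0647
```

```bash
python3 -c "
from h import *
go(.52,-.09,.25,-86.9)
s=snap('side');cv2.imwrite('pics/s7d.png',cv2.resize(s['frame'][60:200,310:450],None,fx=4,fy=4,interpolation=2)[:,:,::-1])
s=snap('top');cv2.imwrite('pics/t7d.png',cv2.resize(s['frame'][210:350,410:550],None,fx=4,fy=4,interpolation=2)[:,:,::-1])
"
```

```text
clock 12.68 p [ 0.4409 -0.3616  0.1466] shift [-0.2815 -0.0289 -0.103 ] turn -13.5 lean 0.18 zax [ 0.003  0.001 -1.   ] xax [-0.181 -0.983 -0.001] F [ 0.4 -1.4  0.3] gap 0.0647 q [ 0.5   0.46  0.12  2.   -0.09  0.68 -1.07]
```

View pics/s7d.png

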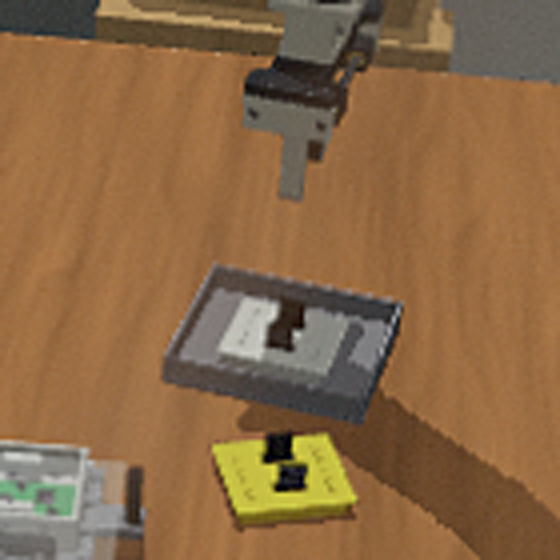

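View pics/t7d.png

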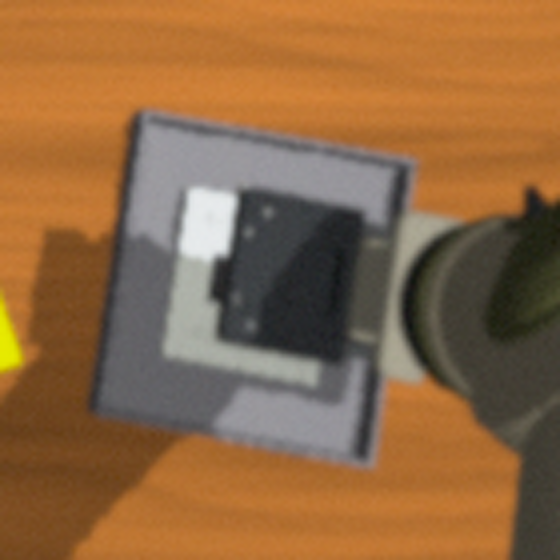

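The cover lies flat in the tray with its tabs up (side crop (285,330)). Next comes the fin, which needs the tool leaned outward. Since I can only command shifts, I'll try to get the lean by going past the reach limit in free space above the bench, in the rail's x direction.

```bash
python3 -c "
from h import *
go(.80,.04,.42,-86.9)"
```

```text
clock 12.78 p [ 0.444  -0.3641  0.151 ] shift [-0.4612 -0.2801 -0.2669] turn -13.6 lean 0.75 zax [ 0.012 -0.005 -1.   ] xax [-0.182 -0.983  0.003] F [-0.2 -0.2 -0.6] gap 0.0652 q [ 0.5   0.46  0.12  2.   -0.09  0.68 -1.07]
```

servo_tool(targets="-0.4 -0.05 0 -0.12 -3;-0.4 -0.1 -0.05 -0.16 -6;-0.4 -0.459 -0.281 -0.273 -13.5;-0.4 -0.459 -0.281 -0.273 -13.5;-0.4 -0.459 -0.281 -0.273 -13.5;-0.4 -0.459 -0.281 -0.273 -13.5;-0.4 -0.459 -0.281 -0.273 -13.5;-0.4 -0.459 -0.281 -0.273 -13.5;-0.4 -0.459 -0.281 -0.273 -13.5;-0.4 -0.459 -0.281 -0.273 -13.5")

```text
clock: 13.62
tool_pos: [0.6712, -0.1009, 0.346]
ee_rot: [-0.002, 0.726, -0.688, 0.006]
contact_force: [0.5, -1.2, 0.8]
finger_gap: 0.0276
```

```bash
python3 -c "
from h import *
go(.80,.04,.42,-86.9)"
```

```text
clock 13.62 p [ 0.6712 -0.1009  0.346 ] shift [-0.1335 -0.1369 -0.0733] turn -0.1 lean 0.72 zax [ 0.011 -0.005 -1.   ] xax [ 0.053 -0.999  0.006] F [ 0.5 -1.2  0.8] gap 0.0276 q [ 0.04  0.41  0.04  1.53 -0.01  1.19 -1.44]
```

servo_tool(targets="-0.4 -0.134 -0.137 -0.073 0;-0.4 -0.134 -0.137 -0.073 0;-0.4 -0.14 -0.3 -0.073 0;-0.4 -0.14 -0.5 -0.073 0;-0.4 -0.14 -0.5 -0.073 0;-0.4 -0.14 -0.5 -0.073 0;-0.4 -0.14 -0.5 -0.073 0;-0.4 -0.14 -0.5 -0.073 0;-0.4 -0.14 -0.5 -0.073 0;-0.4 -0.14 -0.5 -0.073 0")

```text
clock: 14.45
tool_pos: [0.9883, 0.0183, 0.3953]
ee_rot: [-0.022, 0.718, -0.696, 0.013]
contact_force: [0.4, -3.1, 0.2]
finger_gap: 0.0279
```

```bash
python3 -c "
from h import *
go(.80,.04,.42,-86.9)"
```

```text
clock 14.45 p [0.9883 0.0183 0.3953] shift [-0.0279  0.1861 -0.0337] turn -1.3 lean 2.92 zax [ 0.049  0.013 -0.999] xax [ 0.032 -0.999 -0.011] F [ 0.4 -3.1  0.2] gap 0.0279 q [-0.11  1.03  0.41  0.24 -0.38  1.84 -1.56]
```

The lean is starting in the right direction (zax +x). I keep going.

servo_tool(targets="-0.4 0 -0.3 -0.1 0;-0.4 0 -0.3 -0.1 0;-0.4 0 -0.3 -0.1 0;-0.4 0 -0.3 -0.1 0;-0.4 0 -0.3 -0.1 0;-0.4 0 -0.3 -0.1 0")

```text
clock: 14.95
tool_pos: [1.017, 0.0193, 0.3783]
ee_rot: [-0.035, 0.717, -0.695, 0.026]
contact_force: [0.0, -0.4, -0.2]
finger_gap: 0.028
```

```bash
python3 -c "
from h import *
go(.80,.04,.42,-86.9)"
```

```text
clock 14.95 p [1.017  0.0193 0.3783] shift [-0.0279  0.2119 -0.0599] turn -1.4 lean 4.99 zax [ 0.086  0.013 -0.996] xax [ 0.031 -0.999 -0.011] F [ 0.  -0.4 -0.2] gap 0.028 q [-0.1   1.11  0.75  0.11 -0.72  1.86 -1.56]
```

servo_tool(targets="-0.4 0 0 -0.4 0;-0.4 0 0 -0.4 0;-0.4 0 0 -0.4 0;-0.4 0 0 -0.4 0;-0.4 0 0 -0.4 0;-0.4 0 0 -0.4 0")

```text
clock: 15.45
tool_pos: [1.0011, 0.0221, 0.4773]
ee_rot: [-0.07, 0.716, -0.692, 0.057]
contact_force: [0.3, -0.0, -0.4]
finger_gap: 0.028
```

```bash
python3 -c "
from h import *
go(.80,.04,.42,-86.9)"
```

```text
clock 15.45 p [1.0011 0.0221 0.4773] shift [-0.024   0.2075  0.0208] turn -1.2 lean 10.39 zax [ 0.179  0.022 -0.984] xax [ 0.035 -0.999 -0.016] F [ 0.3 -0.  -0.4] gap 0.028 q [-0.1   1.    0.55  0.11 -0.54  1.86 -1.58]
```

servo_tool(targets="-0.4 0 0 -0.4 0;-0.4 0 0 -0.4 0;-0.4 0 0 -0.4 0;-0.4 0 0 -0.4 0;-0.4 0 0 -0.4 0;-0.4 0 0 -0.4 0;-0.4 0 0 -0.4 0;-0.4 0 0 -0.4 0;-0.4 0 0 -0.4 0;-0.4 0 0 -0.4 0")

```text
clock: 16.28
tool_pos: [0.9379, 0.0746, 0.6869]
ee_rot: [-0.152, 0.711, -0.674, 0.131]
contact_force: [-0.8, -0.1, 0.1]
finger_gap: 0.0281
```

```bash
python3 -c "
from h import *
go(.80,.04,.42,-86.9)"
```

```text
clock 16.28 p [0.9379 0.0746 0.6869] shift [0.0319 0.233  0.1902] turn -0.3 lean 23.14 zax [ 0.391  0.04  -0.92 ] xax [ 0.057 -0.998 -0.02 ] F [-0.8 -0.1  0.1] gap 0.0281 q [-0.18  0.81  0.93  0.11 -0.87  1.86 -1.59]
```

servo_tool(targets="-0.4 0 0 -0.4 0;-0.4 0 0 -0.4 0;-0.4 0 0 -0.4 0;-0.4 0 0 -0.4 0;-0.4 0 0 -0.4 0;-0.4 0 0 -0.4 0")

```text
clock: 16.78
tool_pos: [0.8917, 0.0675, 0.774]
ee_rot: [-0.186, 0.705, -0.667, 0.157]
contact_force: [0.3, -0.1, 0.6]
finger_gap: 0.0278
```

```bash
python3 -c "
from h import *
go(.538,-.0735,.2,-86.9)"
```

```text
clock 16.78 p [0.8917 0.0675 0.774 ] shift [0.1338 0.5879 0.3329] turn -0.3 lean 28.14 zax [ 0.469  0.052 -0.882] xax [ 0.062 -0.998 -0.026] F [ 0.3 -0.1  0.6] gap 0.0278 q [-0.17  0.69  0.41  0.11 -0.37  1.86 -1.62]
```

Leaned 28° toward the rail's +x, which is enough. Next I come to the fin from above on the robot side and check the fingertip position with the cameras.

servo_tool(targets="-0.1 0.137 0.59 0.27 0;-0.1 0.137 0.59 0.27 0;-0.1 0.137 0.59 0.27 0;-0.1 0.137 0.59 0.27 0;-0.1 0.137 0.59 0.27 0;-0.1 0.137 0.59 0.27 0;-0.1 0.137 0.59 0.27 0;-0.1 0.137 0.59 0.27 0;-0.1 0.137 0.59 0.27 0;-0.1 0.137 0.59 0.27 0")

```text
clock: 17.62
tool_pos: [0.6998, -0.0088, 0.5122]
ee_rot: [-0.187, 0.702, -0.67, 0.156]
contact_force: [0.5, -0.3, 0.2]
finger_gap: 0.042
```

```bash
python3 -c "
from h import *
go(.51,-.0735,.2,-86.9)"
```

```text
clock 17.62 p [ 0.6998 -0.0088  0.5122] shift [0.0639 0.3166 0.1826] turn -0.8 lean 28.19 zax [ 0.469  0.053 -0.881] xax [ 0.054 -0.998 -0.031] F [ 0.5 -0.3  0.2] gap 0.042 q [-0.45  0.14  0.47  1.64 -0.15  0.89 -1.46]
```

servo_tool(targets="-0.1 0.064 0.3166 0.1826 -0.8;-0.1 0.064 0.3166 0.1826 -0.8;-0.1 0.064 0.3166 0.1826 -0.8;-0.1 0.064 0.3166 0.1826 -0.8;-0.1 0.064 0.3166 0.1826 -0.8;-0.1 0.064 0.3166 0.1826 -0.8;-0.1 0.064 0.3166 0.1826 -0.8;-0.1 0.064 0.3166 0.1826 -0.8;-0.1 0.064 0.3166 0.1826 -0.8;-0.1 0.064 0.3166 0.1826 -0.8")

```text
clock: 18.45
tool_pos: [0.5132, -0.0758, 0.2084]
ee_rot: [-0.184, 0.704, -0.669, 0.155]
contact_force: [0.9, -0.8, -0.0]
finger_gap: 0.0419
```

```bash
python3 -c "
from h import *
import pickle
np.set_printoptions(suppress=True,precision=4)
go(.51,-.0735,.12,-86.9)
s=snap('side');pickle.dump(s,open('sl.pkl','wb'));cv2.imwrite('pics/s8d.png',cv2.resize(s['frame'][80:220,260:400],None,fx=4,fy=4,interpolation=2)[:,:,::-1])
st,p,R=pose()
for d in (0,-.02,-.035,-.04): print(d,((proj(s,[p+R[:,2]*d, p+R[:,2]*d-R[:,0]*.021-R[:,0]*.017])-[260,80])*4).round(0).tolist())
print('world-z offset .035',((proj(s,[p+[0,0,.035]])-[260,80])*4).round(0))
s=snap('top');cv2.imwrite('pics/t8d.png',cv2.resize(s['frame'][150:290,280:420],None,fx=4,fy=4,interpolation=2)[:,:,::-1])
"
```

```text
clock 18.45 p [ 0.5132 -0.0758  0.2084] shift [-0.      0.044   0.0768] turn -0.6 lean 27.85 zax [ 0.464  0.052 -0.884] xax [ 0.058 -0.998 -0.028] F [ 0.9 -0.8 -0. ] gap 0.0419 q [ 0.13  0.19 -0.03  2.41 -1.02  0.11 -0.41]
0 [[384.0, 251.0], [381.0, 280.0]]
-0.02 [[398.0, 231.0], [395.0, 260.0]]
-0.035 [[409.0, 216.0], [406.0, 245.0]]
-0.04 [[413.0, 211.0], [410.0, 240.0]]
world-z offset .035 [[386. 210.]]
```

View pics/s8d.png

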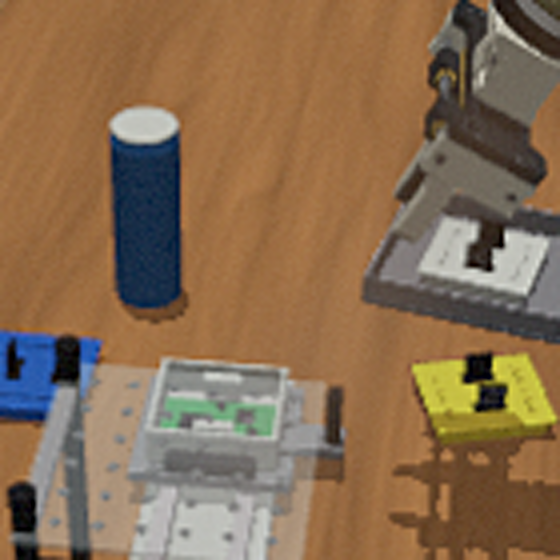

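View pics/t8d.png

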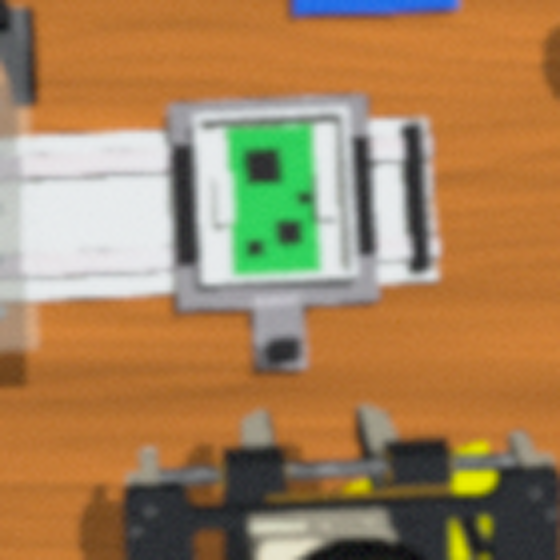

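The fingertips at crop (405,235) match an offset of about 37–40 mm back along the tool axis, so the offset is in the tool frame. The fin is at top crop (282,350). I approach along the tool axis, with the fingers either side of the fin.

```bash
python3 -c "
from h import *
s=snap('top'); f=s['frame'];g=cv2.cvtColor(f,cv2.COLOR_RGB2GRAY)
m=(g[225:246,338:362]<70).astype(np.uint8);n,l,st,ce=cv2.connectedComponentsWithStats(m)
for i in range(1,n): print(st[i],onz(s,*(ce[i]+[338,225]),.075).round(4))
go(.514,-.0755,.10,-86.9)
go(.560,-.0715,.0133,-86.9)"
```

```text
[ 9 10  7  6 29] [ 0.5382 -0.0732  0.075 ]
clock 18.6 p [ 0.5132 -0.0773  0.2089] shift [0.0015 0.05   0.0968] turn -0.7 lean 27.81 zax [ 0.464  0.051 -0.884] xax [ 0.055 -0.998 -0.029] F [ 0.7 -0.4  0.6] gap 0.0418 q [ 0.14  0.19 -0.02  2.41 -1.01  0.12 -0.43]
clock 18.6 p [ 0.5132 -0.0773  0.2089] shift [0.0025 0.0495 0.195 ] turn -0.7 lean 27.81 zax [ 0.464  0.051 -0.884] xax [ 0.055 -0.998 -0.029] F [ 0.7 -0.4  0.6] gap 0.0418 q [ 0.14  0.19 -0.02  2.41 -1.01  0.12 -0.43]
```

servo_tool(targets="-0.1 0.002 0.025 0.04 -0.7;-0.1 0.002 0.05 0.08 -0.7;-0.1 0.002 0.05 0.11 -0.7;-0.1 0.002 0.05 0.125 -0.7;-0.1 0.002 0.05 0.14 -0.7;-0.1 0.002 0.05 0.14 -0.7;-0.1 0.002 0.05 0.14 -0.7")

```text
clock: 19.18
tool_pos: [0.5541, -0.0927, 0.1563]
ee_rot: [-0.168, 0.713, -0.668, 0.129]
contact_force: [-0.2, -0.4, 0.4]
finger_gap: 0.0417
```

```bash
python3 -c "
from h import *
go(.560,-.0715,.0133,-86.9)
s=snap('side');cv2.imwrite('pics/s9d.png',cv2.resize(s['frame'][110:230,280:400],None,fx=5,fy=5,interpolation=2)[:,:,::-1])
s=snap('top');cv2.imwrite('pics/t9d.png',cv2.resize(s['frame'][180:280,300:400],None,fx=5,fy=5,interpolation=2)[:,:,::-1])
"
```

```text
clock 19.18 p [ 0.5541 -0.0927  0.1563] shift [-0.0149  0.0526  0.134 ] turn 0.1 lean 24.48 zax [ 0.409  0.067 -0.91 ] xax [ 0.075 -0.996 -0.04 ] F [-0.2 -0.4  0.4] gap 0.0417 q [ 0.22  0.35 -0.09  2.33 -1.04  0.11 -0.34]
```

View pics/s9d.png

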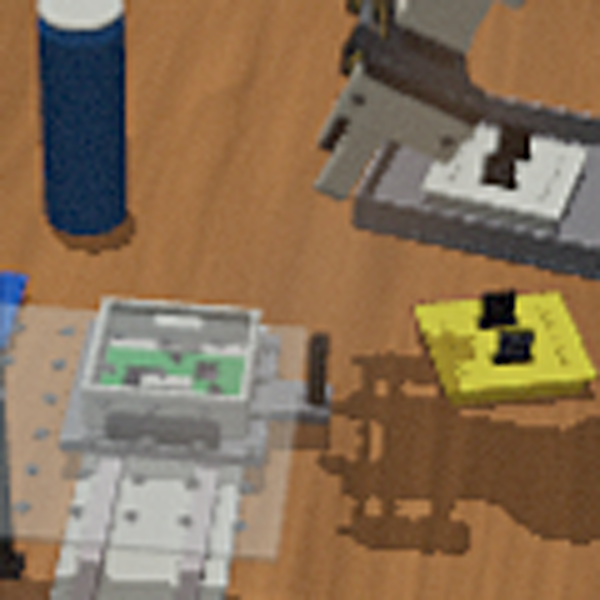

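View pics/t9d.png

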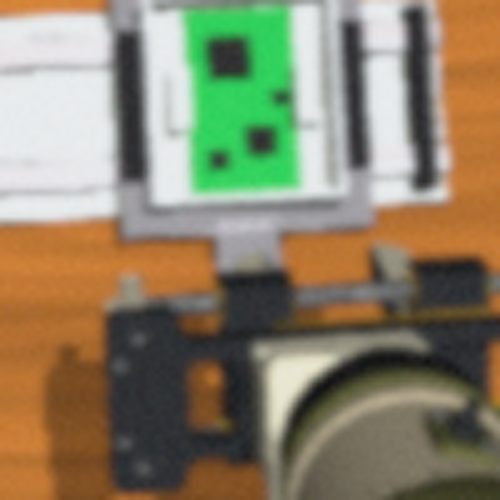

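The hand stalls here. q6 is at its lower limit and q5 is near −1.05, so the wrist has to flip the other way: q5 positive, with the tool turned half a turn so that q7 stays in range. I back out upward while turning, go over to the +y side where the lean falls on the right side of the arm plane, and come down there.

```bash
python3 -c "
from h import *
go(.55,.0,.40)
go(.50,.20,.42)"
```

```text
clock 19.28 p [ 0.5533 -0.0927  0.1562] shift [-0.1025 -0.1021 -0.2171] turn 0 lean 24.45 zax [ 0.408  0.068 -0.91 ] xax [ 0.074 -0.996 -0.041] F [ 0.4 -0.  -1.1] gap 0.0416 q [ 0.22  0.35 -0.1   2.33 -1.04  0.11 -0.34]
clock 19.28 p [ 0.5533 -0.0927  0.1562] shift [-0.3063 -0.0751 -0.2422] turn 0 lean 24.45 zax [ 0.408  0.068 -0.91 ] xax [ 0.074 -0.996 -0.041] F [ 0.4 -0.  -1.1] gap 0.0416 q [ 0.22  0.35 -0.1   2.33 -1.04  0.11 -0.34]
```

servo_tool(targets="-0.1 -0.01 -0.02 -0.04 0;-0.1 -0.03 -0.04 -0.08 0;-0.1 -0.05 -0.06 -0.12 -7;-0.1 -0.07 -0.08 -0.16 -14;-0.1 -0.1 -0.1 -0.2 -21;-0.1 -0.13 -0.1 -0.22 -28;-0.1 -0.16 -0.1 -0.235 -35;-0.1 -0.2 -0.09 -0.24 -42;-0.1 -0.23 -0.085 -0.24 -49;-0.1 -0.27 -0.08 -0.24 -56")

```text
clock: 20.12
tool_pos: [0.5192, 0.1139, 0.4088]
ee_rot: [-0.094, 0.937, -0.275, 0.193]
contact_force: [0.8, -0.1, 0.2]
finger_gap: 0.0422
```

```bash
python3 -c "
from h import *
go(.50,.20,.42,93.1)"
```

```text
clock 20.12 p [0.5192 0.1139 0.4088] shift [-0.059  -0.0654 -0.0121] turn -126.5 lean 24.73 zax [ 0.413  0.069 -0.908] xax [ 0.774 -0.552  0.309] F [ 0.8 -0.1  0.2] gap 0.0422 q [-0.76 -0.07  0.35  2.06  0.19  0.74 -1.09]
```

servo_tool(targets="-0.1 -0.03 -0.03 -0.01 -7;-0.1 -0.06 -0.06 -0.01 -14;-0.1 -0.06 -0.06 -0.01 -21;-0.1 -0.06 -0.06 -0.01 -28;-0.1 -0.06 -0.06 -0.01 -35;-0.1 -0.06 -0.06 -0.01 -42;-0.1 -0.06 -0.06 -0.01 -49;-0.1 -0.06 -0.06 -0.01 -56;-0.1 -0.06 -0.06 -0.01 -63;-0.1 -0.06 -0.06 -0.01 -70")

```text
clock: 20.95
tool_pos: [0.4969, 0.1957, 0.4162]
ee_rot: [0.034, 0.925, 0.314, 0.211]
contact_force: [0.3, 0.3, 0.4]
finger_gap: 0.0417
```

```bash
python3 -c "
from h import *
go(.49,.20,.30,93.1)"
```

```text
clock 20.95 p [0.4969 0.1957 0.4162] shift [-0.0452 -0.0302  0.103 ] turn -56.1 lean 24.72 zax [ 0.412  0.07  -0.908] xax [0.713 0.596 0.369] F [0.3 0.3 0.4] gap 0.0417 q [-0.91 -0.06  0.28  2.03  0.28  0.79 -0.13]
```

```bash
python3 -c "
from h import *
go(.46,.20,.22,93.1)"
```

```text
clock 20.95 p [0.4969 0.1957 0.4162] shift [-0.0962 -0.0629  0.1633] turn -56.1 lean 24.72 zax [ 0.412  0.07  -0.908] xax [0.713 0.596 0.369] F [0.3 0.3 0.4] gap 0.0417 q [-0.91 -0.06  0.28  2.03  0.28  0.79 -0.13]
```

servo_tool(targets="-0.1 -0.02 -0.01 0.02 -7;-0.1 -0.04 -0.02 0.04 -14;-0.1 -0.06 -0.03 0.06 -21;-0.1 -0.07 -0.04 0.08 -28;-0.1 -0.08 -0.05 0.1 -35;-0.1 -0.09 -0.06 0.12 -42;-0.1 -0.096 -0.063 0.14 -49;-0.1 -0.096 -0.063 0.163 -56;-0.1 -0.096 -0.063 0.163 -56;-0.1 -0.096 -0.063 0.163 -56")

```text
clock: 21.78
tool_pos: [0.4595, 0.1994, 0.2199]
ee_rot: [0.129, 0.671, 0.71, 0.17]
contact_force: [0.1, -0.1, 1.2]
finger_gap: 0.0416
```

```bash
python3 -c "
from h import *
go(.46,.20,.10,93.1)"
```

```text
clock 21.78 p [0.4595 0.1994 0.2199] shift [-0.0046 -0.0492  0.1093] turn -0.4 lean 24.62 zax [ 0.411  0.067 -0.909] xax [-0.067  0.997  0.044] F [ 0.1 -0.1  1.2] gap 0.0416 q [-0.92  0.15  0.28  2.4   0.64  0.26  0.39]
```

q5 is now positive (0.64). I keep descending so it swings round.

servo_tool(targets="-0.1 -0.005 -0.009 0.02 0;-0.1 -0.005 -0.018 0.04 0;-0.1 -0.005 -0.027 0.06 0;-0.1 -0.005 -0.036 0.08 0;-0.1 -0.005 -0.043 0.096 0;-0.1 -0.005 -0.049 0.109 0;-0.1 -0.005 -0.049 0.109 0;-0.1 -0.005 -0.049 0.109 0;-0.1 -0.005 -0.049 0.109 0")

```text
clock: 22.53
tool_pos: [0.4621, 0.2015, 0.1023]
ee_rot: [0.13, 0.672, 0.708, 0.174]
contact_force: [1.3, -0.9, 0.1]
finger_gap: 0.0419
```

```bash
python3 -c "
from h import *
go(.46,.20,.10,93.1)"
```

```text
clock 22.53 p [0.4621 0.2015 0.1023] shift [-0.0015 -0.0029  0.0011] turn -0.7 lean 25.05 zax [ 0.417  0.071 -0.906] xax [-0.064  0.997  0.049] F [ 1.3 -0.9  0.1] gap 0.0419 q [-0.54  0.42 -0.19  2.52  2.11  0.35 -1.16]
```

Flipped as intended: q5 is 2.11 and the lean is 25°. Now I travel low along the robot side to the fin.

```bash
python3 -c "
from h import *
go(.505,-.077,.115,93.1)"
```

```text
clock 22.53 p [0.4621 0.2015 0.1023] shift [-0.2797  0.0339 -0.0134] turn -0.7 lean 25.05 zax [ 0.417  0.071 -0.906] xax [-0.064  0.997  0.049] F [ 1.3 -0.9  0.1] gap 0.0419 q [-0.54  0.42 -0.19  2.52  2.11  0.35 -1.16]
```

servo_tool(targets="-0.1 -0.03 0 -0.005 0;-0.1 -0.065 0.005 -0.01 0;-0.1 -0.1 0.01 -0.013 0;-0.1 -0.135 0.015 -0.013 0;-0.1 -0.17 0.02 -0.013 0;-0.1 -0.205 0.025 -0.013 0;-0.1 -0.24 0.03 -0.013 0;-0.1 -0.27 0.034 -0.013 -0.7;-0.1 -0.28 0.034 -0.013 -0.7;-0.1 -0.28 0.034 -0.013 -0.7")

```text
clock: 23.37
tool_pos: [0.5077, -0.0823, 0.1169]
ee_rot: [0.135, 0.671, 0.708, 0.173]
contact_force: [-0.8, 1.0, 0.1]
finger_gap: 0.0412
```

```bash
python3 -c "
from h import *
go(.505,-.077,.115,93.1)
go(.5584,-.0709,.0125,93.1)
s=snap('side');cv2.imwrite('pics/s10d.png',cv2.resize(s['frame'][110:230,280:400],None,fx=5,fy=5,interpolation=2)[:,:,::-1])
s=snap('top');cv2.imwrite('pics/t10d.png',cv2.resize(s['frame'][180:280,300:400],None,fx=5,fy=5,interpolation=2)[:,:,::-1])
"
```

```text
clock 23.37 p [ 0.5077 -0.0823  0.1169] shift [ 0.0054 -0.003   0.0009] turn -0.5 lean 25.39 zax [ 0.424  0.065 -0.903] xax [-0.063  0.997  0.042] F [-0.8  1.   0.1] gap 0.0412 q [ 0.48  0.42 -0.45  2.47  2.67  0.16 -0.93]
clock 23.37 p [ 0.5077 -0.0823  0.1169] shift [0.0038 0.0017 0.1165] turn -0.5 lean 25.39 zax [ 0.424  0.065 -0.903] xax [-0.063  0.997  0.042] F [-0.8  1.   0.1] gap 0.0412 q [ 0.48  0.42 -0.45  2.47  2.67  0.16 -0.93]
```

View pics/s10d.png

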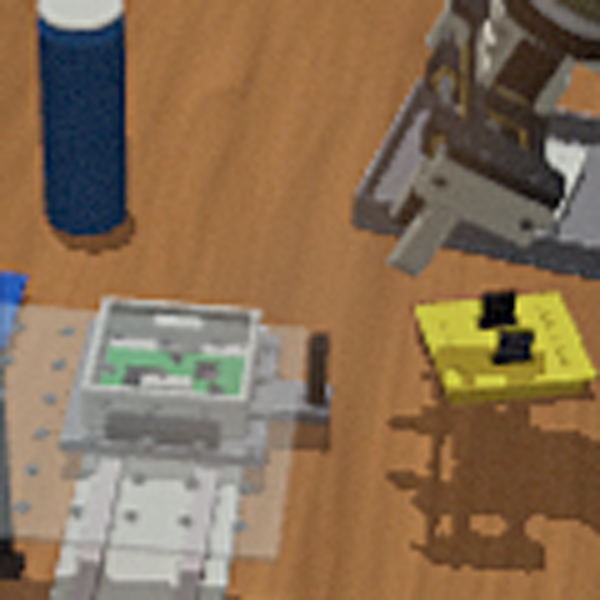

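View pics/t10d.png

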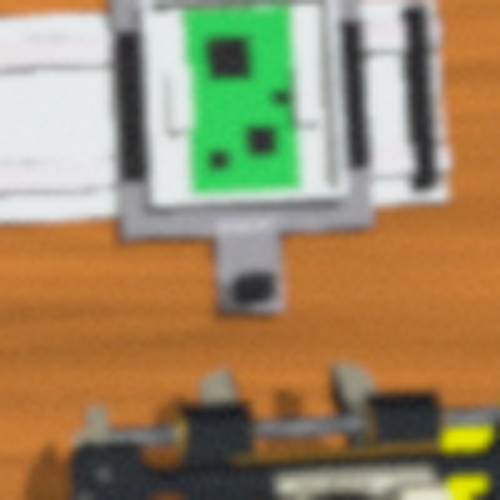

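The fingers straddle the fin's line (top crop fingers at columns 218 and 350, fin at 250, with height parallax and a y error of about 5 mm still to come off). I go in part way.

servo_tool(targets="-0.1 0.005 0 0.02 0;-0.1 0.005 0 0.04 0;-0.1 0.004 0.001 0.06 0;-0.1 0.004 0.001 0.075 0;-0.1 0.004 0.001 0.08 0;-0.1 0.004 0.001 0.08 0;-0.1 0.004 0.001 0.08 0")

```text
clock: 24.05
tool_pos: [0.5408, -0.0673, 0.0451]
ee_rot: [0.133, 0.668, 0.711, 0.174]
contact_force: [0.0, -0.3, 0.4]
finger_gap: 0.0416
```

```bash
python3 -c "
from h import *
go(.5584,-.0709,.0125,93.1)
s=snap('side');cv2.imwrite('pics/s11d.png',cv2.resize(s['frame'][140:230,290:380],None,fx=6,fy=6,interpolation=2)[:,:,::-1])
st,p,R=pose(); t=p-R[:,2]*.038; print('tip',t)
print(((proj(s,[t+R[:,0]*.0385,t-R[:,0]*.021,[.538,-.0732,.075],[.538,-.0732,.03]])-[290,140])*6).round(0).tolist())
s=snap('top');cv2.imwrite('pics/t11d.png',cv2.resize(s['frame'][190:280,310:400],None,fx=6,fy=6,interpolation=2)[:,:,::-1])
"
```

```text
clock 24.05 p [ 0.5408 -0.0673  0.0451] shift [-0.0063  0.0019  0.0367] turn -0.1 lean 25.29 zax [ 0.421  0.07  -0.904] xax [-0.072  0.996  0.043] F [ 0.  -0.3  0.4] gap 0.0416 q [ 0.42  0.61 -0.47  2.46  2.68  0.35 -0.94]
tip [ 0.52470931 -0.07036854  0.07982474]
[[345.0, 274.0], [351.0, 204.0], [323.0, 229.0], [320.0, 296.0]]
```

View pics/s11d.png

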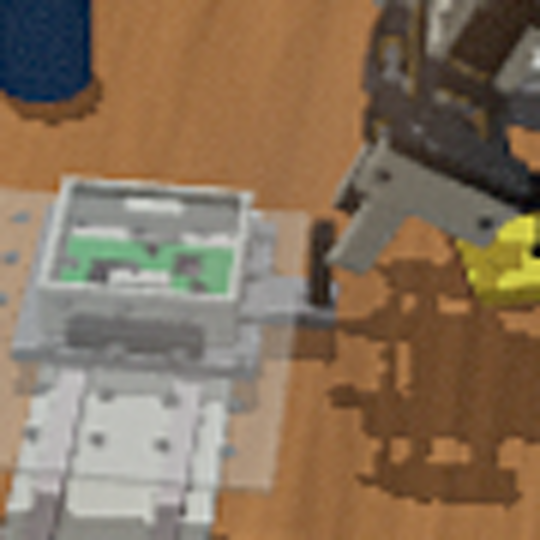

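View pics/t11d.png

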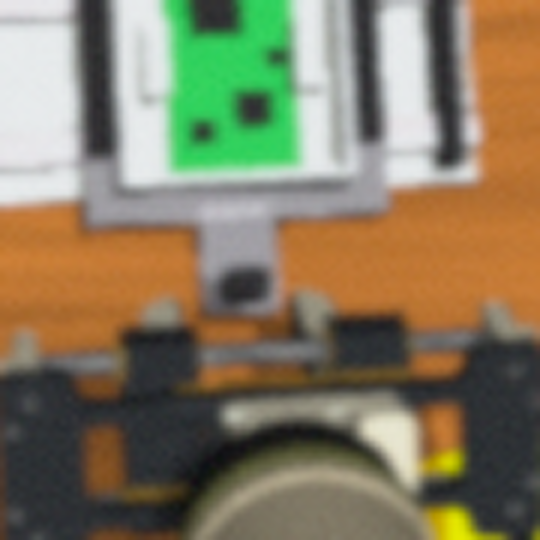

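The tip model agrees with the picture (tip near (345,268)), and the fin lies between the fingers. I go the rest of the way in.

servo_tool(targets="-0.1 -0.004 0.001 0.012 0;-0.1 -0.004 0.002 0.024 0;-0.1 -0.004 0.002 0.034 0;-0.1 -0.004 0.002 0.036 0;-0.1 -0.004 0.002 0.036 0")

```text
clock: 24.57
tool_pos: [0.5579, -0.0693, 0.0136]
ee_rot: [0.133, 0.668, 0.711, 0.174]
contact_force: [-0.4, -0.1, -0.5]
finger_gap: 0.042
```

```bash
python3 -c "
from h import *
go(.5584,-.0709,.0125,93.1)
s=snap('side');cv2.imwrite('pics/s12d.png',cv2.resize(s['frame'][140:230,290:380],None,fx=6,fy=6,interpolation=2)[:,:,::-1])
"
```

```text
clock 24.57 p [ 0.5579 -0.0693  0.0136] shift [-0.0016 -0.0001  0.0011] turn -0.2 lean 25.3 zax [ 0.422  0.069 -0.904] xax [-0.071  0.997  0.043] F [-0.4 -0.1 -0.5] gap 0.042 q [ 0.42  0.69 -0.46  2.44  2.69  0.41 -0.94]
```

View pics/s12d.png

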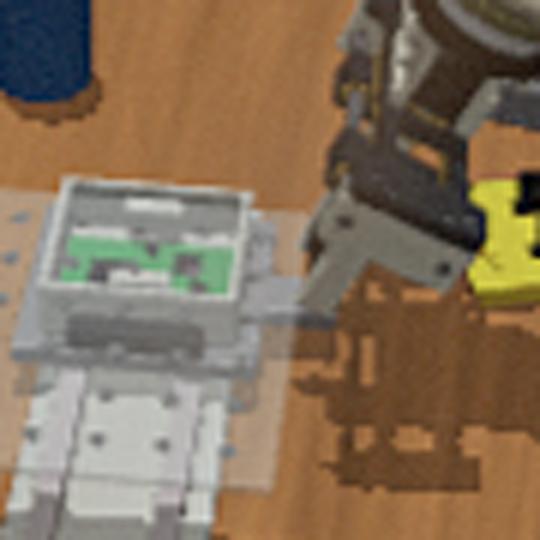

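The fin is hidden between the fingers at (320,270). I close gently on it.

servo_tool(targets="-1 0 0 0 0;-1 0 0 0 0;-1 0 0 0 0;-1 0 0 0 0;-1 0 0 0 0;-1 0 0 0 0;-1 0 0 0 0", force=15)

```text
clock: 25.2
tool_pos: [0.5577, -0.0697, 0.0141]
ee_rot: [0.134, 0.668, 0.711, 0.174]
contact_force: [-2.0, -1.6, 5.5]
finger_gap: 0.019
```

```bash
python3 -c "
from h import *
import numpy as np
st,p,R=pose(); d=np.array([-.0542,.9985,0])
print('tool-frame unit along rail',R.T@d)
go(.5584,-.0709,.0125,93.1)"
```

```text
tool-frame unit along rail [ 0.99893836 -0.00294254  0.04531431]
clock 25.2 p [ 0.5577 -0.0697  0.0141] shift [-0.0013 -0.0001  0.0017] turn -0.2 lean 25.32 zax [ 0.422  0.068 -0.904] xax [-0.071  0.997  0.042] F [-2.  -1.6  5.5] gap 0.019 q [ 0.42  0.69 -0.46  2.44  2.69  0.41 -0.94]
```

Gripped (gap 19 mm). The station is about 222 mm along the rail, from both the stand middle and the detent marks. I drag.

servo_tool(targets="-1 0.015 0 0.0007 0;-1 0.033 -0.0001 0.0015 0;-1 0.053 -0.0002 0.0024 0;-1 0.073 -0.0002 0.0033 0;-1 0.093 -0.0003 0.0042 0;-1 0.113 -0.0003 0.0051 0;-1 0.133 -0.0004 0.006 0;-1 0.15 -0.0004 0.0068 0;-1 0.16 -0.0005 0.0072 0;-1 0.16 -0.0005 0.0072 0")

```text
clock: 26.03
tool_pos: [0.5488, 0.0932, 0.0141]
ee_rot: [0.133, 0.667, 0.712, 0.174]
contact_force: [0.1, 2.5, 1.0]
finger_gap: 0.0185
```

```bash
python3 -c "
from h import *
import numpy as np
st,p,R=pose(); d=np.array([-.0542,.9985,0]);p0=np.array([.5577,-.0697,.0141])
print('along',(p-p0)@d,'rem',p0+d*.222-p, R.T@(p0+d*.222-p))
go(.5584,-.0709,.0125,93.1)
s=snap('side');cv2.imwrite('pics/s13d.png',cv2.resize(s['frame'][130:290,240:400],None,fx=3.5,fy=3.5,interpolation=2)[:,:,::-1])
s=snap('top');cv2.imwrite('pics/t13d.png',cv2.resize(s['frame'][140:280,190:330],None,fx=4,fy=4,interpolation=2)[:,:,::-1])
"
```

```text
along 0.1631465964853046 rem [-3.15260041e-03  5.87573241e-02 -3.75161549e-05] [5.87707282e-02 1.48447049e-05 2.89218286e-03]
clock 26.03 p [0.5488 0.0932 0.0141] shift [-1.643e-01 -1.000e-04 -6.200e-03] turn 0.0 lean 25.32 zax [ 0.422  0.071 -0.904] xax [-0.075  0.996  0.044] F [0.1 2.5 1. ] gap 0.0185 q [ 0.03  0.7  -0.49  2.47  2.4   0.55 -1.05]
```

View pics/s13d.png

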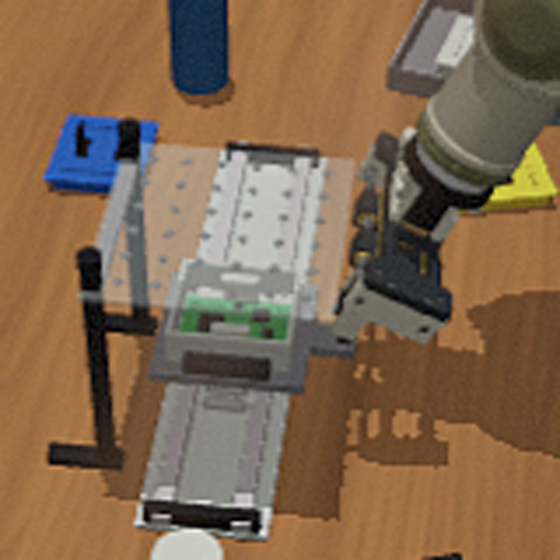

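View pics/t13d.png

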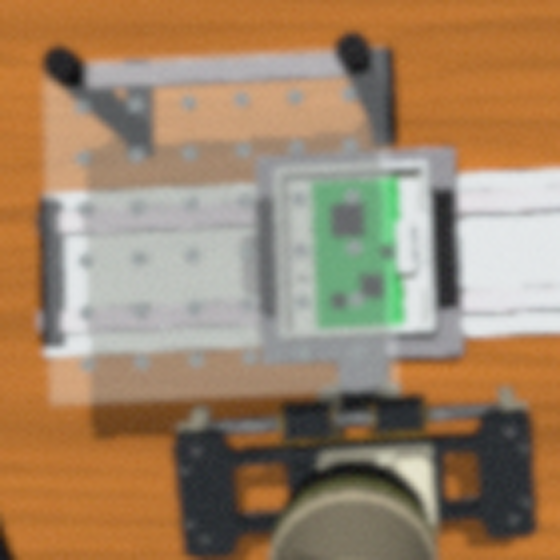

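```bash
python3 -c "
from h import *
s=snap('top');C=cloud(s);st,p,R=pose()
for v in range(236,268,2): print(v,[C[v,u].round(3).tolist() for u in (240,268,283,295,316)])
"
```

```text
236 [[0.534, 0.16, 0.183], [0.534, 0.101, 0.188], [0.534, 0.07, 0.187], [0.545, 0.057, -0.002], [0.545, 0.006, -0.001]]
238 [[0.529, 0.158, 0.189], [0.54, 0.123, -0.005], [0.536, 0.08, 0.072], [0.533, 0.048, 0.14], [0.533, 0.003, 0.145]]
240 [[0.534, 0.19, -0.001], [0.528, 0.106, 0.142], [0.531, 0.079, 0.076], [0.528, 0.048, 0.148], [0.528, 0.003, 0.153]]
242 [[0.523, 0.166, 0.145], [0.523, 0.105, 0.153], [0.527, 0.079, 0.072], [0.523, 0.047, 0.156], [0.524, 0.002, 0.162]]
244 [[0.518, 0.164, 0.156], [0.519, 0.104, 0.158], [0.519, 0.073, 0.147], [0.519, 0.047, 0.154], [0.519, 0.002, 0.177]]
246 [[0.514, 0.163, 0.161], [0.515, 0.104, 0.158], [0.52, 0.085, -0.001], [0.515, 0.047, 0.152], [0.515, 0.002, 0.17]]
248 [[0.509, 0.16, 0.174], [0.51, 0.104, 0.154], [0.515, 0.085, 0.001], [0.511, 0.047, 0.151], [0.511, 0.002, 0.169]]
250 [[0.505, 0.16, 0.175], [0.506, 0.104, 0.156], [0.506, 0.072, 0.162], [0.506, 0.046, 0.166], [0.507, 0.002, 0.16]]
252 [[0.501, 0.161, 0.171], [0.502, 0.103, 0.166], [0.502, 0.071, 0.167], [0.502, 0.046, 0.172], [0.503, 0.002, 0.163]]
254 [[0.497, 0.16, 0.172], [0.497, 0.102, 0.17], [0.497, 0.068, 0.208], [0.497, 0.043, 0.215], [0.498, 0.002, 0.162]]
256 [[0.493, 0.161, 0.17], [0.493, 0.103, 0.166], [0.493, 0.067, 0.22], [0.493, 0.043, 0.216], [0.494, 0.002, 0.163]]
258 [[0.489, 0.161, 0.167], [0.489, 0.096, 0.222], [0.489, 0.066, 0.223], [0.489, 0.043, 0.21], [0.49, 0.002, 0.157]]
260 [[0.485, 0.161, 0.165], [0.485, 0.096, 0.221], [0.485, 0.064, 0.247], [0.485, 0.043, 0.211], [0.486, 0.002, 0.154]]
262 [[0.48, 0.161, 0.167], [0.481, 0.093, 0.247], [0.481, 0.064, 0.255], [0.481, 0.043, 0.208], [0.482, 0.002, 0.153]]
264 [[0.476, 0.161, 0.163], [0.477, 0.092, 0.255], [0.477, 0.063, 0.262], [0.477, 0.043, 0.215], [0.478, 0.002, 0.15]]
266 [[0.472, 0.162, 0.161], [0.473, 0.092, 0.261], [0.473, 0.063, 0.266], [0.473, 0.042, 0.237], [0.473, 0.002, 0.147]]
```

At plate height the hand stays below x≈0.50 and the plate edge is at about 0.525, so it is clear. I go on over the bump.

servo_tool(targets="-1 0.015 0 0.0007 0;-1 0.03 0 0.0014 0;-1 0.043 0 0.002 0;-1 0.053 0 0.0025 0;-1 0.0585 0 0.0029 0;-1 0.0585 0 0.0029 0;-1 0.0585 0 0.0029 0")

```text
clock: 26.77
tool_pos: [0.5458, 0.1495, 0.0142]
ee_rot: [0.133, 0.668, 0.712, 0.174]
contact_force: [-1.8, 6.4, 2.9]
finger_gap: 0.0192
```

```bash
python3 -c "
from h import *
import numpy as np
st,p,R=pose(); d=np.array([-.0542,.9985,0]);p0=np.array([.5577,-.0697,.0141])
print('along',(p-p0)@d,'rem', R.T@(p0+d*.222-p))
go(.5584,-.0709,.0125,93.1)
s=snap('side');cv2.imwrite('pics/s14d.png',cv2.resize(s['frame'][130:290,240:400],None,fx=3.5,fy=3.5,interpolation=2)[:,:,::-1])
s=snap('top');cv2.imwrite('pics/t14d.png',cv2.resize(s['frame'][140:280,190:330],None,fx=4,fy=4,interpolation=2)[:,:,::-1])
C=cloud(s); print([C[v,u].round(3).tolist() for v in (238,242,246) for u in (228,245,272,290)])
"
```

```text
along 0.21948310820894035 rem [ 2.49734388e-03 -1.91840260e-05  1.90594217e-04]
clock 26.77 p [0.5458 0.1495 0.0142] shift [-2.206e-01  1.000e-04 -8.800e-03] turn -0.1 lean 25.31 zax [ 0.422  0.071 -0.904] xax [-0.073  0.996  0.044] F [-1.8  6.4  2.9] gap 0.0192 q [-0.11  0.7  -0.49  2.44  2.29  0.57 -1.07]
[[0.529, 0.183, 0.189], [0.53, 0.148, 0.187], [0.54, 0.112, -0.002], [0.533, 0.059, 0.138], [0.529, 0.219, 0.001], [0.523, 0.155, 0.145], [0.53, 0.112, 0.001], [0.523, 0.058, 0.156], [0.514, 0.191, 0.147], [0.514, 0.153, 0.159], [0.515, 0.097, 0.143], [0.514, 0.056, 0.171]]
```

View pics/t14d.png

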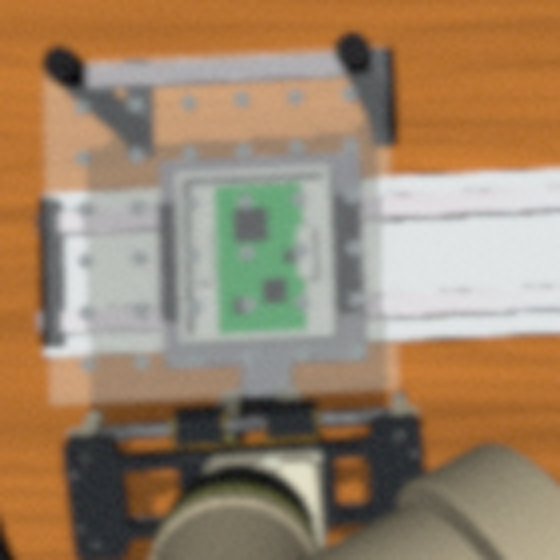

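View pics/s14d.png

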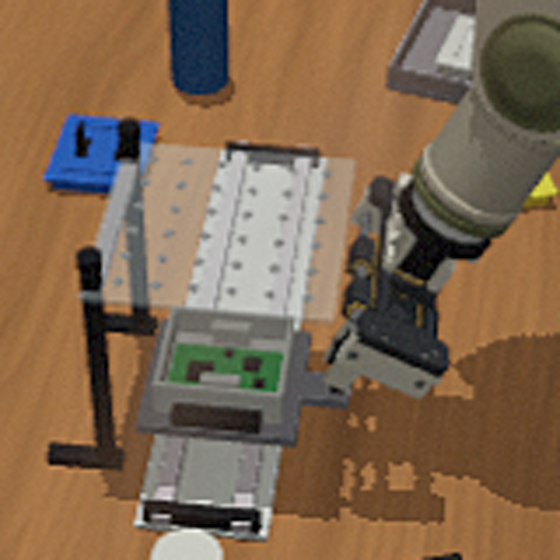

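The force of +6.4 N in y means the detent is pulling the carrier forward, so the station is a few mm ahead. I move on slightly.

servo_tool(targets="-1 0.002 0 0 0;-1 0.004 0 0 0;-1 0.004 0 0 0;-1 0.004 0 0 0")

```text
clock: 27.2
tool_pos: [0.5457, 0.1507, 0.0141]
ee_rot: [0.134, 0.669, 0.71, 0.173]
contact_force: [-1.2, -5.4, 2.5]
finger_gap: 0.0182
```

```bash
python3 -c "
from h import *
import numpy as np
st,p,R=pose(); d=np.array([-.0542,.9985,0]);p0=np.array([.5577,-.0697,.0141])
print('along',(p-p0)@d)
for i in range(3): st=env.read_state(); print(st['contact_force'].round(1)); s=snap('top')
"
```

```text
along 0.22072225651837382
[-1.2 -5.4  2.5]
[-1.4 -5.6  2.2]
[-0.8 -5.   2.6]
```

The force has changed sign within 1.2 mm (+6.4 to −5.4 N), so the carrier is in the detent. I release and back out along the tool axis.

servo_tool(targets="-0.3 0 0 0 0;-0.3 0 0 0 0;-0.2 0 0 0 0;-0.1 0 0 0 0;-0.1 0 0 0 0;-0.1 0 0 -0.01 0;-0.1 0 0 -0.025 0;-0.1 0 0.005 -0.04 0;-0.1 0 0.015 -0.055 0;-0.1 0 0.03 -0.07 0")

```text
clock: 28.18
tool_pos: [0.5415, 0.1475, 0.0908]
ee_rot: [0.133, 0.669, 0.711, 0.173]
contact_force: [-0.9, -1.0, -0.2]
finger_gap: 0.0419
```

```bash
python3 -c "
from h import *
go(.45,.15,.12)
s=snap('side');cv2.imwrite('pics/s15d.png',cv2.resize(s['frame'][130:290,240:400],None,fx=3.5,fy=3.5,interpolation=2)[:,:,::-1])
s=snap('top');cv2.imwrite('pics/t15d.png',cv2.resize(s['frame'][140:280,190:330],None,fx=4,fy=4,interpolation=2)[:,:,::-1])
"
```

```text
clock 28.18 p [0.5415 0.1475 0.0908] shift [ 0.0102 -0.0703 -0.0646] turn 0 lean 25.17 zax [ 0.42   0.069 -0.905] xax [-0.07   0.997  0.043] F [-0.9 -1.  -0.2] gap 0.0419 q [-0.2   0.49 -0.34  2.41  2.09  0.33 -0.89]
```

View pics/t15d.png

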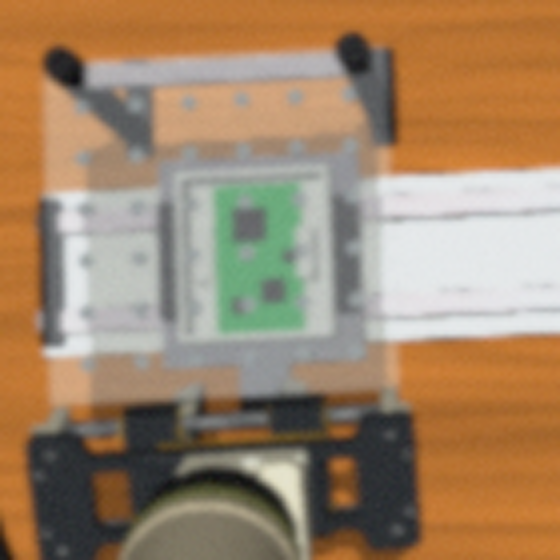

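View pics/s15d.png

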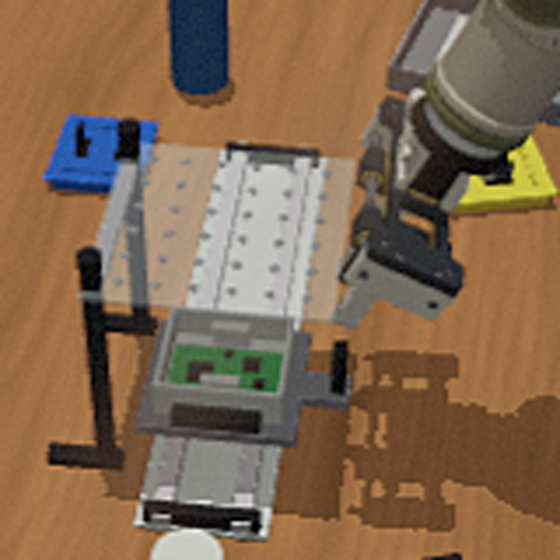

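The carrier stayed put and the fin is free. My small tool-y shift went toward +x (the tool is flipped), though there was no contact force. I pull straight back in −x now.

servo_tool(targets="-0.1 0.002 -0.02 -0.008 0;-0.1 0.004 -0.04 -0.017 0;-0.1 0.006 -0.06 -0.026 0;-0.1 0.006 -0.08 -0.035 0;-0.1 0.006 -0.1 -0.045 0;-0.1 0.006 -0.1 -0.045 0")

```text
clock: 28.78
tool_pos: [0.4596, 0.1589, 0.0853]
ee_rot: [0.135, 0.667, 0.712, 0.174]
contact_force: [1.5, 0.3, -0.2]
finger_gap: 0.042
```

```bash
python3 -c "
from h import *
go(.45,.15,.12)
s=snap('side');save(s,'pics/s16.png')
s=snap('top');save(s,'pics/t16.png');f=s['frame']
g=cv2.cvtColor(f,cv2.COLOR_RGB2GRAY)
m=np.zeros(g.shape,np.uint8);m[225:260,235:270]=g[225:260,235:270]<70
n,l,st,ce=cv2.connectedComponentsWithStats(m)
for i in range(1,n): print(st[i],ce[i],onz(s,*ce[i],.075).round(4))
C=cloud(s)
h=cv2.cvtColor(f,cv2.COLOR_RGB2HSV)
mm=np.zeros(g.shape,bool); mm[175:235,225:285]=((h[...,0]>40)&(h[...,0]<90)&(h[...,1]>70))[175:235,225:285]
ys,xs=np.nonzero(mm); print('green px',xs.mean(),ys.mean(),onz(s,xs.mean(),ys.mean(),.045).round(4))
"
```

```text
clock 28.78 p [0.4596 0.1589 0.0853] shift [-0.0067  0.0057 -0.036 ] turn 0 lean 25.44 zax [ 0.424  0.068 -0.903] xax [-0.074  0.996  0.04 ] F [ 1.5  0.3 -0.2] gap 0.042 q [ 0.1   0.62 -1.01  2.55  1.84  0.77 -0.83]
[249 240  11   6  54] [253.90740741 242.05555556] [0.5261 0.1456 0.075 ]
green px 253.87418655097613 204.7180043383948 [0.6152 0.1518 0.045 ]
```

View pics/t16.png

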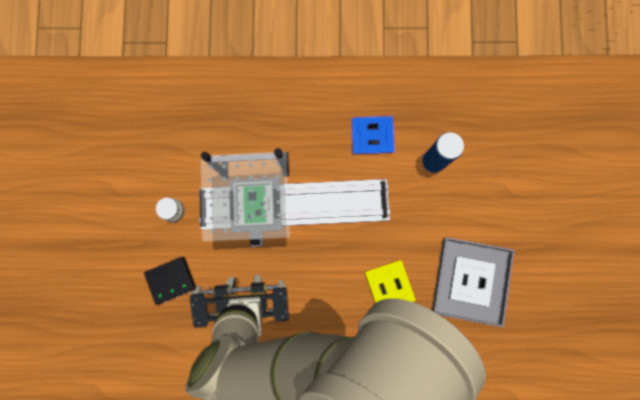

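View pics/s16.png

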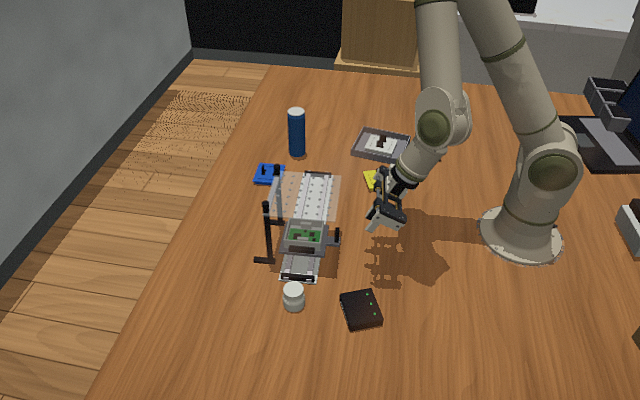

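servo_tool(targets="-0.1 0 0 0 0;-0.1 0 0 0 0;-0.1 0 0 0 0")

```text
clock: 29.13
tool_pos: [0.4592, 0.1588, 0.0844]
ee_rot: [0.133, 0.668, 0.711, 0.174]
contact_force: [0.4, 0.4, 0.1]
finger_gap: 0.0421
```

```bash
python3 -c "
from h import *
s=snap('top');C=cloud(s)
for u,v in [(460,265),(488,268),(457,300),(485,303),(473,282)]: print(u,v,C[v,u].round(4))
st=env.read_state();print(st['contact_force'],abs(st['qvel']).max())
print(env.finish_job())"
```

```text
460 265 [ 0.4785 -0.3335  0.0194]
488 268 [ 0.4722 -0.3973  0.0223]
457 300 [ 0.3964 -0.3286  0.0025]
485 303 [ 0.3918 -0.3872  0.024 ]
473 282 [ 0.4393 -0.3632  0.0168]
[-0.01374757  0.3729375   0.64308378] 0.01679199091474698
the job is handed in; nothing more can be done
None
```

The cover is off and lying in the grey tray, and the carrier is in the inspection detent with the gripper let go. I handed the job in at about 29 s; the hand-in gives no verdict.

**What I did:** I pinched both tabs (gap 29 mm), lifted the cover straight up and lowered it until it touched the tray floor. I then leaned the tool about 25°, gripped the fin, slid the carrier about 220 mm and backed away.

**What the last checks showed:**
- **Carrier:** the side force flipped from +6.4 to −5.4 N within 1.2 mm, which means it is seated in the detent. After release the fin measured about 219 mm from its start. Before the slide I had estimated 222 mm, so these agree to about 3 mm.
- **Cover:** tabs up, at about 19–24 mm height, against an expected 21 mm. One of the five depth points fell on the tray floor beside the cover.
- **Other things on the bench:** they look unmoved in the last pictures. The force on the tool was near zero, with the hand clear of everything.

**What disagreed or went wrong:**
- **Fingertips:** they are about 35–40 mm behind the reported tool point. The first close shut above the tabs, and the second briefly gripped the cover plate's edges. I corrected the height from the camera images.
- **Leaning the tool:** the first lean stalled at a joint limit, so I approached again with the wrist flipped.
- **Near the inspection plate:** while backing out I shifted the hand slightly toward the plate by mistake. Force readings at the end of that move stayed near zero.

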